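# Leak-check the filter box seam with a sprung probe

### The job

Turn the red isolator handle a quarter turn clockwise, fully to on (its white pointer to the green mark), so that the blower runs, then take the leak probe from its stand and, holding it upright with its sprung tip pressed lightly in the channel, guide it slowly and steadily (about 2 cm per second) along the seam of the filter box cover from the green marks, round the nearest corner, to the red marks. The cover sits a little high, low or askew, so feel for the seam and never press hard. Finally hang the probe back in its stand, upright, with the handle still at on, and leave everything else where it is.

Things in the scene. Friction and masses are not known exactly. Their poses are not given: they have to be found in the camera images.
- handle (a joint): rotary handle of the blower isolator, rad: 0 = off, 1.57 = fully on, with a firm end stop at each. It turns about the vertical and grows clockwise seen from above. Stiff (about 0.1 N m), it stays where it is left
- handle_grip (a point): point on the axis of the red handle at the height to grip it. The handle is an upright bar 64 mm long, 14 mm wide, on a round red foot 52 mm across; this point lies 14 mm below the bar's top, 16 mm above the foot's top and 84 mm over the table. x runs along the bar and turns with it
- isolator: grey isolator box 130 x 110 x 58 mm, fixed to the table; origin at the centre of its underside. At off the red bar lies along this x axis, at on along this y axis
- probe_grip (a point): centre of the orange square grip (24 x 24 mm, 60 mm tall) of the leak probe, 0.2 kg, which starts hanging upright in its stand; x and y square to the grip's faces, z up along the probe. The black flange (44 mm across, 6 mm thick) is just below the grip, its underside 36 mm below this point; then a 14 mm steel shaft and a thin sprung plunger, whose tip is 116 mm below this point when free
- probe_tip (a point): lowest point of the 8 mm brass ball at the end of the probe's plunger. The plunger gives up to 3 mm along the probe: about 1 N to start it moving, 1 N per mm more, about 4 N fully in, after which the probe is rigid
- stand_slot (a point): middle of the slot of the table-fixed probe stand, level with the tops of its two prongs (100 mm over the table): where the centre of the underside of the probe's flange belongs. The prongs run along x, 26 mm apart in y, from x = -40 to +44 mm, where a post closes the slot; open at the -x end. Lowered from above, the flange rests on the prongs with the shaft between them
- filter_box: white filter box with metal cover, 200 (x) x 260 (y) mm, fixed; origin under its centre. The seam is a dark rectangular channel in the cover, 12 mm wide, 4 deep, centre lines x = +-65, y = +-95 mm. The cover does not give under the probe, but each time stands up to 14 mm high or low and is tipped up to 0.1 rad: the channel floor's height (up to 26 mm off) is not in this pose and must be felt
- seam_start (a point): green marks: start of the section to test, on the channel's centre line at box x = -65, y = +35 mm. Horizontal position true; the height is only the nominal height of the channel floor (94 mm over the table; true height up to 17 mm off here)
- seam_corner (a point): corner of the section, where the channel's centre lines meet at box x = -65, y = -95 mm; from start to corner it is 130 mm straight. Height nominal only
- seam_end (a point): red marks: end of the section at box x = +15, y = -95 mm, 80 mm straight on from the corner. Height nominal only
- culture_a: bystander: mushroom culture bottle, 86 mm across, 170 mm tall, with a light blue collar; origin at its underside
- culture_b: bystander: the same kind of culture bottle
- collar: bystander: spare light blue bottle collar, ring 80 mm across, 50 mm tall; origin at its underside
- tape: bystander: white roll, 90 mm across, 24 mm tall
- driver: bystander: screwdriver with a green handle, lying
- meter: bystander: grey hand-held meter, 70 x 110 x 24 mm
- spray_alcohol: bystander: white bottle with a blue cap, 60 mm across, 150 mm tall
There are look-alikes about, which are no part of the job. What is shaped like the part that bears probe_grip but purple or turquoise is not meant.

How it is judged:
On the way, in this order (a step that is already met when the one before it is completed fails the run):
1. the isolator handle is fully at on (value of joint handle above 1.35 rad), for 0.2 s.
2. the probe tip is pressed lightly in the channel between the green marks (x of probe_tip in the frame of filter_box between -0.0695 and -0.0605 m and y of probe_tip in the frame of filter_box between 0.0265 and 0.0435 m and contact force between probe and filter_box above 0.5 N and angle between probe_grip's own z axis and vertical below 0.35 rad), for 0.3 s.
3. the probe tip is pressed lightly in the channel about 25 mm along the seam (x of probe_tip in the frame of filter_box between -0.0695 and -0.0605 m and y of probe_tip in the frame of filter_box between 0.0015 and 0.0185 m and contact force between probe and filter_box above 0.5 N and angle between probe_grip's own z axis and vertical below 0.35 rad), for 0.3 s.
4. the probe tip is pressed lightly in the channel about 50 mm along the seam (x of probe_tip in the frame of filter_box between -0.0695 and -0.0605 m and y of probe_tip in the frame of filter_box between -0.0235 and -0.0065 m and contact force between probe and filter_box above 0.5 N and angle between probe_grip's own z axis and vertical below 0.35 rad), for 0.3 s.
5. the probe tip is pressed lightly in the channel about 75 mm along the seam (x of probe_tip in the frame of filter_box between -0.0695 and -0.0605 m and y of probe_tip in the frame of filter_box between -0.0485 and -0.0315 m and contact force between probe and filter_box above 0.5 N and angle between probe_grip's own z axis and vertical below 0.35 rad), for 0.3 s.
6. the probe tip is pressed lightly in the channel about 100 mm along the seam (x of probe_tip in the frame of filter_box between -0.0695 and -0.0605 m and y of probe_tip in the frame of filter_box between -0.0735 and -0.0565 m and contact force between probe and filter_box above 0.5 N and angle between probe_grip's own z axis and vertical below 0.35 rad), for 0.3 s.
7. the probe tip is pressed lightly in the channel about 125 mm along the seam (x of probe_tip in the frame of filter_box between -0.0695 and -0.0605 m and y of probe_tip in the frame of filter_box between -0.0985 and -0.0815 m and contact force between probe and filter_box above 0.5 N and angle between probe_grip's own z axis and vertical below 0.35 rad), for 0.3 s.
8. the probe tip is pressed lightly in the channel about 150 mm along the seam (x of probe_tip in the frame of filter_box between -0.0485 and -0.0315 m and y of probe_tip in the frame of filter_box between -0.0995 and -0.0905 m and contact force between probe and filter_box above 0.5 N and angle between probe_grip's own z axis and vertical below 0.35 rad), for 0.3 s.
9. the probe tip is pressed lightly in the channel about 175 mm along the seam (x of probe_tip in the frame of filter_box between -0.021 and -0.004 m and y of probe_tip in the frame of filter_box between -0.0995 and -0.0905 m and contact force between probe and filter_box above 0.5 N and angle between probe_grip's own z axis and vertical below 0.35 rad), for 0.3 s.
10. the probe tip is pressed lightly in the channel between the red marks (x of probe_tip in the frame of filter_box between 0.0065 and 0.0235 m and y of probe_tip in the frame of filter_box between -0.0995 and -0.0905 m and contact force between probe and filter_box above 0.5 N and angle between probe_grip's own z axis and vertical below 0.35 rad), for 0.3 s.
At the end, for the whole second after the job is handed in: The handle is at on (joint above 1.35 rad); the probe hangs upright (within 0.12 rad) and at rest in its stand, its flange down on both prongs (grip centre 31 to 41 mm above the slot point, within 25 mm along the slot and 12 mm across it) (value of joint handle above 1.35 rad and x of probe_grip in the frame of stand_slot between -0.025 and 0.025 m and y of probe_grip in the frame of stand_slot between -0.012 and 0.012 m and z of probe_grip in the frame of stand_slot between 0.031 and 0.041 m and angle between probe_grip's own z axis and vertical below 0.12 rad and linear speed of probe below 0.03 m/s); the robot touches nothing.
It fails at once if the probe presses on the filter box with more than 10 N (contact force between probe and filter_box above 10 N).
It fails at once if a bystander is moved by more than 20 mm (distance of any of culture_a, culture_b, collar, tape, driver, meter, spray_alcohol from where it was at the start of the episode above 0.02 m).
It also fails if it takes over 72 s, if anything falls off the work surface, if the arm or the gripper's body presses on something with over 40 N, if the wrist force passes 120 N, or if a joint passes its speed limit or range.

### The arm

A 6-joint arm with a two-finger parallel gripper is mounted at the origin on the work surface. World frame = base frame: x ahead of the robot, y to its left, z up, the work surface at z = 0. Lengths are in m, angles in rad, forces in N, time in s.
With the tool pointing down it reaches from about 0.35 to 0.975 m from the base axis. Payload 4.9 kg.
Tool frame: the origin (TCP) lies at the very end of the fingers, on their centre line; the grasp point (between the pads) lies 19 mm behind it (grasp_offset is the distance from the TCP to the grasp point, in m); x points along the fingers, y is the direction in which the jaws open and shut, and the axes are right-handed (so a half turn about x gives the same grasp; the last joint's range is limited). The gripper opens to 85 mm and grips with 20 to 120 N. Pads are 22 mm wide; open, the fingers measure 114 mm over their backs; the gripper's body (76 mm by 85 mm) begins 54 mm behind the grasp point. The pads swing forward as they close: fully open they stand 13 mm farther back than shut.
Start: joints at [1.028, 0.053, 1.613, -0, 1.476, -0.119], TCP at [0.257, 0.57, 0.231] pointing down, gripper open.
Joint ranges: [-3.01, 3.01], [-1.01, 2.22], [0.06, 2.58], [-1.02, 4.17], [0.09, 2.62], [-3.14, 3.14]. Speed limits (rad/s): [2.57, 2.57, 3.14, 3.14, 3.14, 3.14].

### API

Orientations are given as a rotation vector (axis times angle).
In Python, from station import get_obs, get_image, camera_model, finish_job, grasp_offset gives the robot as it stands.
- The arm moves only by the shell command python3 -m crank 'ROWS' [OPENING] [FORCE]. ROWS is JSON, a list that holds one entry, the list of rows, each a list of 4 numbers: the shift along the world's x, y, z in m, then the turn about the world's z in degrees. In form: [[[dx, dy, dz, turn], ...]]. A call has 1 to 5 rows; each row is the pose to reach, as a shift and turn from the pose commanded when the call began; what a row does not reach only later rows make up. A row lasts 1/12 s, in which the tool goes at most 41.7 mm and 7.16 degrees, less where a joint would pass 70% of its speed; a pose out of reach is approached as far as the arm can. A call with a gripper value outside its range is refused whole. OPENING is the opening, from 0 (shut) to 1 (fully open), set as the call begins (- or left out, the last holds). The fingers move at their own pace and stop on an object; FORCE is the grip in N (left out, the last holds). Time passes only in rows, so rows that repeat a pose let the fingers close. It gives the time, the measured TCP pose, the force and the opening at its end, in the units of the state.
- get_obs(): the state, without advancing time (a new reading comes with each control period).
- get_image(name): name is "scene" or "top"; returns (picture, depth): 400x640x3 uint8, red, green, blue; 400x640 float32, m along the optical axis (not along the pixel's ray), 0 where there is no reading.
- camera_model(name): a dict with "fx", "fy", "cx", "cy" (pixels), "xyz" and "attitude" of the camera in the world. Camera axes: x right, y down, z forward; pixel columns grow to the right and rows downward; lengths in m; the calibration is good to about 2 mm. A picture is of the moment at which its call begins. camera_model takes no time and is no camera call.
- finish_job(): hands the job in, once; it reports no verdict.
The state is a dict: "t": time; "q": joint angles; "dq": joint speeds; "effort": joint torques, N m; "tool_pos": TCP position; "tool_rot": TCP orientation; "contact_force": force on the tool from outside, world axes, zero at the start; "wrist_torque": the same for the moment, N m; "opening": finger opening in m.
Only numpy, scipy, OpenCV 4.12 (cv2) and the standard library are available. Lean on these libraries where they do the work, as an engineer would, in place of code of your own. Each camera call takes 0.05 s, during which the arm holds its last target.

## Working session

There is one attempt and no reset: what is moved stays moved. The work goes in short steps, Python scripts to look and compute and a shell command to move; the robot and the scene stay as the last step left them, time stands still between calls to the robot, and variables do not carry over. Pictures are saved under pics/ and viewed, and the job is handed in when it is done.

```bash
ls; mkdir -p pics; cat > h.py <<'E'
import numpy as np,cv2
from station import *
from scipy.spatial.transform import Rotation as R
def snap(n,tag):
    im,d=get_image(n); np.savez('/tmp/'+tag+'.npz',im=im,d=d); cv2.imwrite('pics/'+tag+'.png',im[:,:,::-1]); return im,d
def cam(n):
    m=camera_model(n); a=np.array(m['attitude'],float)
    Rm=R.from_rotvec(a).as_matrix() if a.shape==(3,) else a
    return m,Rm,np.array(m['xyz'])
def pt(n,d,u,v,z=None):
    m,Rm,p=cam(n); r=np.array([(u-m['cx'])/m['fx'],(v-m['cy'])/m['fy'],1])
    if z is None: s=d[int(round(v)),int(round(u))]
    else: s=(z-p[2])/(Rm@r)[2]
    return p+Rm@r*s
def crop(tag,u0,v0,u1,v1,s,out):
    im=np.load('/tmp/'+tag+'.npz')['im'][v0:v1,u0:u1,::-1]
    cv2.imwrite('pics/'+out+'.png',cv2.resize(im,None,fx=s,fy=s,interpolation=cv2.INTER_CUBIC))
E
python3 - <<'E'
from h import *
for n in('scene','top'):
    snap(n,n+'0'); print(camera_model(n))
o=get_obs(); print(o, grasp_offset)
E
```

```text
pics
{'fx': 508.81245149732996, 'fy': 508.81245149732996, 'cx': 324.54706868607525, 'cy': 191.10300112833443, 'xyz': array([ 1.1422362 , -0.58879329,  1.19259616]), 'attitude': array([-2.3004345 , -0.93375369,  0.33690495])}
{'fx': 471.03245605939554, 'fy': 471.03245605939554, 'cx': 317.7102888149927, 'cy': 190.72373446573445, 'xyz': array([0.28168815, 0.06789284, 1.53257953]), 'attitude': array([-2.123038  ,  2.17835148, -0.18161047])}
{'t': 0.1, 'q': array([ 1.02798914e+00,  5.33014128e-02,  1.61412673e+00,  7.17853818e-06,
        1.47601864e+00, -1.18982227e-01]), 'dq': array([ 0.00121925, -0.00038329, -0.00238789, -0.00221533,  0.00188069,
        0.00030539]), 'effort': array([ 1.70484527e-04, -3.94905603e+01, -3.71364462e+01, -1.16907686e-04,
        3.87044114e-03,  1.00701374e-05]), 'tool_pos': array([0.25672991, 0.56922813, 0.23019731]), 'tool_rot': array([ 0.33106433,  1.54572502, -0.33383231]), 'contact_force': array([ 0.19648644, -0.14177905,  0.45744332]), 'wrist_torque': array([ 0.02455026, -0.05895995,  0.0393599 ]), 'opening': 0.08538384056159472} 0.0187
```

View pics/scene0.png

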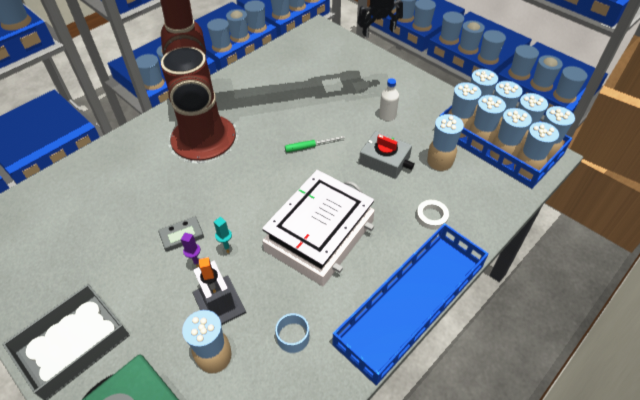

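View pics/top0.png

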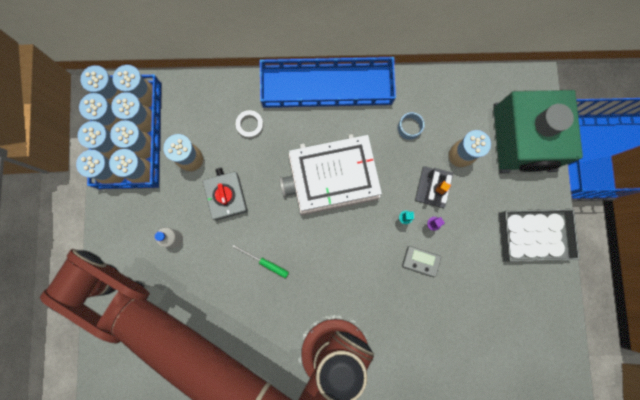

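```bash
python3 - <<'E'
from h import *
crop('top0',190,160,260,230,8,'c_iso'); crop('top0',275,125,395,220,6,'c_box'); crop('top0',380,150,480,280,5,'c_stand')
crop('scene0',340,120,440,190,7,'c_iso_s'); crop('scene0',150,200,270,330,5,'c_stand_s')
o=get_obs(); print(R.from_rotvec(o['tool_rot']).as_matrix().round(3))
E
```

```text
[[-0.001  0.411  0.912]
 [-0.002  0.912 -0.411]
 [-1.    -0.002 -0.   ]]
```

View pics/c_iso.png

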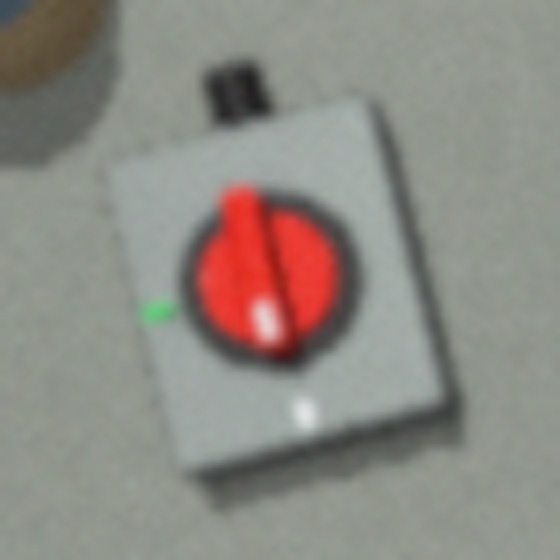

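View pics/c_box.png

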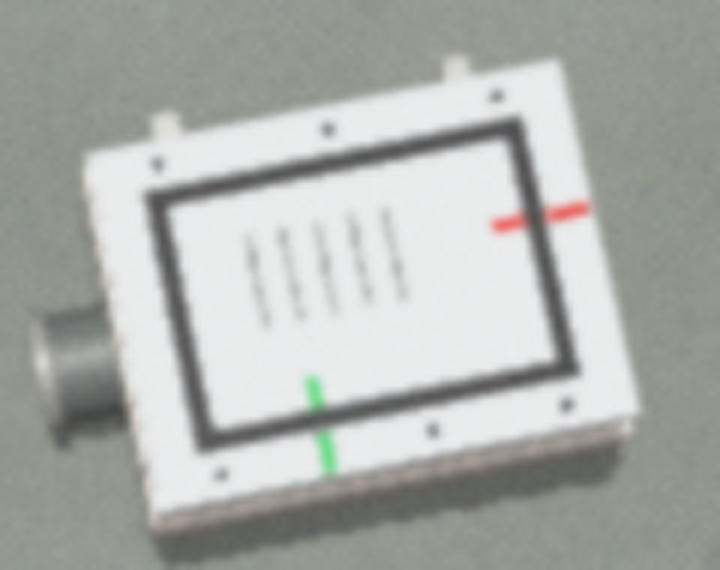

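View pics/c_stand.png

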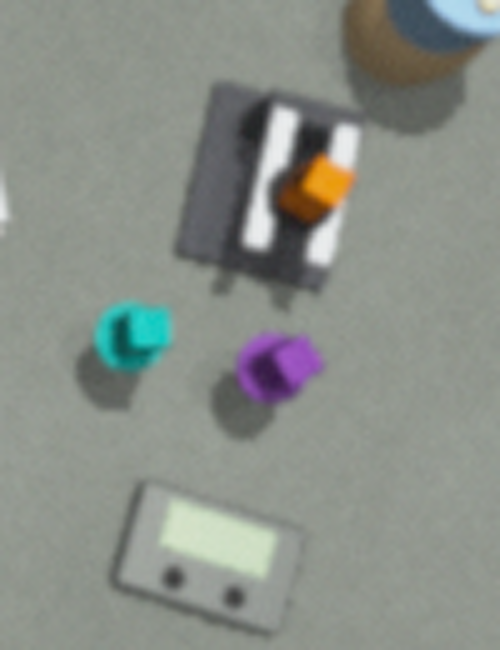

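View pics/c_stand_s.png

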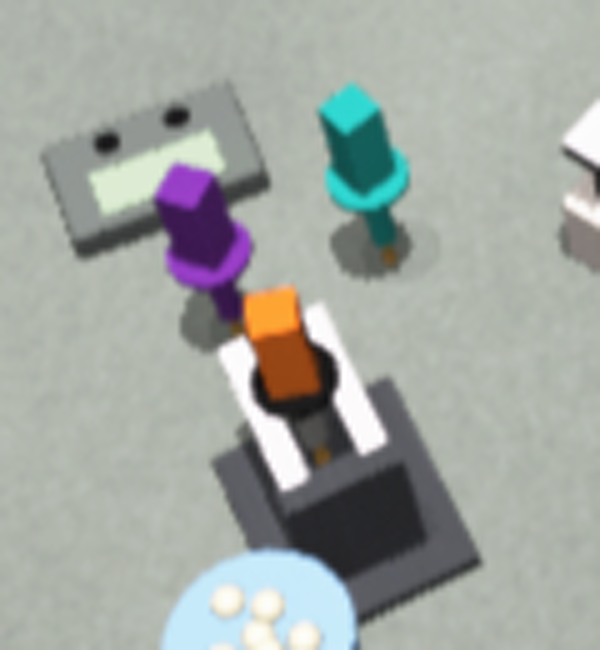

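View pics/c_iso_s.png

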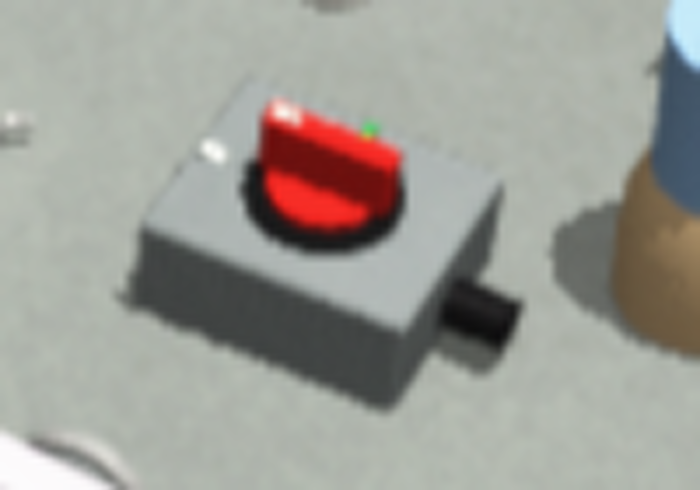

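```bash
cat >> h.py <<'E'
def cp(n,d,x,y,s,u0,v0,z): 
    return pt(n,d,(x+.5)/s-.5+u0,(y+.5)/s-.5+v0,z)
E
python3 - <<'E'
from h import *
d=np.load('/tmp/top0.npz')['d']
print('iso')
C=[cp('top',d,x,y,8,190,160,.058) for x,y in [(108,165),(372,95),(445,400),(190,472)]]
for c in C: print(c.round(4))
c=np.mean(C,0);print('centre',c.round(4), [np.linalg.norm(C[i]-C[(i+1)%4]).round(4) for i in range(4)])
f=lambda v:np.degrees(np.arctan2(v[1],v[0]))
print('x axis ang', f(C[0]-C[3]),f(C[1]-C[2]))
for x,y,z in [(268,275,.068),(275,278,.06),(240,190,.098),(268,345,.098),(157,312,.058),(306,412,.058)]: print(x,y,cp('top',d,x,y,8,190,160,z).round(4))
print('depth iso top', pt('top',d,199,185), pt('top',d,240,208))
print('box')
B=[(155,203),(515,128),(570,368),(205,442)]
P=[cp('top',d,x,y,6,275,125,.098) for x,y in B]
for p in P: print(p.round(4))
print(np.mean(P,0),[np.linalg.norm(P[i]-P[(i+1)%4]).round(4) for i in range(4)])
print('xdir',f(P[0]-P[3]),f(P[1]-P[2]),'ydir',f(P[0]-P[1]),f(P[3]-P[2]))
# plane fit
pts=[]
m,Rm,pp=cam('top')
for x in range(100,630,6):
  for y in range(70,520,6):
    u=(x+.5)/6-.5+275; v=(y+.5)/6-.5+125
    q=pt('top',d,u,v)
    if .07<q[2]<.13: pts.append(q)
pts=np.array(pts);A=np.c_[pts[:,:2]-np.mean(P,0)[:2],np.ones(len(pts))]
s=np.ones(len(pts),bool)
for _ in range(8):
    k=np.linalg.lstsq(A[s],pts[s,2],rcond=None)[0]; r=pts[:,2]-A@k; s=abs(r)<max(.002,2*r[s].std())
    s=abs(r)<.003 if _>3 else s
print('plane',k,r[s].std(),s.sum(),len(pts))
print('stand')
S=[((275+297)/2,107),((248+272)/2,248),((332+362)/2,125),((307+333)/2,265)]
Q=[cp('top',d,x,y,5,380,150,.1) for x,y in S]
for q in Q: print(q.round(4))
print(f(Q[0]-Q[1]),f(Q[2]-Q[3]),np.linalg.norm(Q[0]-Q[1]),np.linalg.norm(Q[0]-Q[2]))
print('grip top', cp('top',d,329,183,5,380,150,.1+.036+.030).round(4), 'flange' ,cp('top',d,310,190,5,380,150,.106).round(4))
E
```

```text
iso
[0.5484 0.401  0.058 ]
[0.5742 0.2968 0.058 ]
[0.4516 0.2683 0.058 ]
[0.4258 0.3679 0.058 ]
centre [0.5    0.3335 0.058 ] [np.float64(0.1073), np.float64(0.1258), np.float64(0.1028), np.float64(0.1271)]
x axis ang 15.104068697212508 13.075292275877045
268 275 [0.5014 0.3359 0.068 ]
275 278 [0.5013 0.3346 0.06  ]
240 190 [0.5302 0.3413 0.098 ]
268 345 [0.4698 0.3303 0.098 ]
157 312 [0.4892 0.3812 0.058 ]
306 412 [0.4482 0.3227 0.058 ]
depth iso top [0.54304084 0.42701319 0.00091556] [0.45695188 0.28460692 0.05768936]
box
[0.6027 0.0909 0.098 ]
[ 0.6383 -0.0977  0.098 ]
[ 0.5108 -0.1209  0.098 ]
[0.477 0.068 0.098]
[ 0.55721193 -0.01495789  0.098     ] [np.float64(0.1919), np.float64(0.1296), np.float64(0.1919), np.float64(0.1278)]
xdir 10.332298419353908 10.32452718522223 ydir 100.69036484376102 100.14597100524051Traceback (most recent call last):
  File "<stdin>", line 23, in <module>
  File "h.py", line 11, in pt
    m,Rm,p=cam(n); r=np.array([(u-m['cx'])/m['fx'],(v-m['cy'])/m['fy'],1])
           ~~~^^^
  File "h.py", line 7, in cam
    m=camera_model(n); a=np.array(m['attitude'],float)
ValueError: time passes only in moves, steps and waits
```

```bash
python3 - <<'E'
s=open('h.py').read()
s=s.replace("def cam(n):\n    m=camera_model(n)","import functools\n@functools.lru_cache(None)\ndef cam(n):\n    m=camera_model(n)")
open('h.py','w').write(s)
E
python3 - <<'E'
from h import *
d=np.load('/tmp/top0.npz')['d']
f=lambda v:np.degrees(np.arctan2(v[1],v[0]))
C0=np.array([.5572,-.0150])
for n,uu,vv in (('top',range(285,385),range(130,220)),('scene',range(255,385),range(165,285))):
    d=np.load('/tmp/%s0.npz'%n)['d']
    pts=np.array([pt(n,d,u,v) for u in uu for v in vv])
    pts=pts[(pts[:,2]>.06)&(pts[:,2]<.14)]
    A=np.c_[pts[:,:2]-C0,np.ones(len(pts))]
    z=pts[:,2]; k=np.array([0,0,np.median(z)])
    for t in [.015,.012,.008,.006,.004,.003,.003]:
        r=z-A@k; s=abs(r)<t; k=np.linalg.lstsq(A[s],z[s],rcond=None)[0]
    r=z-A@k
    print(n,'plane',k,r[s].std(),s.sum(),len(pts))
d=np.load('/tmp/top0.npz')['d']
print('stand')
S=[((275+297)/2,107),((248+272)/2,248),((332+362)/2,125),((307+333)/2,265)]
Q=[cp('top',d,x,y,5,380,150,.1) for x,y in S]
for q in Q: print(q.round(4))
print(f(Q[0]-Q[1]),f(Q[2]-Q[3]),np.linalg.norm(Q[0]-Q[1]),np.linalg.norm(Q[0]-Q[2]))
print('grip top', cp('top',d,329,183,5,380,150,.1+.036+.030).round(4), 'flange' ,cp('top',d,310,190,5,380,150,.106).round(4))
# depth-based clusters
for n,(u0,v0,u1,v1) in (('top',(415,160,460,215)),('scene',(180,245,250,325))):
    d=np.load('/tmp/%s0.npz'%n)['d']
    p=np.array([pt(n,d,u,v) for u in range(u0,u1) for v in range(v0,v1)])
    for a,b in ((.096,.103),(.162,.170)):
        q=p[(p[:,2]>a)&(p[:,2]<b)]; print(n,a,len(q),q.mean(0),q.min(0),q.max(0))
for n,(u0,v0,u1,v1) in (('top',(205,175,245,215)),('scene',(365,130,405,165))):
    d=np.load('/tmp/%s0.npz'%n)['d']
    p=np.array([pt(n,d,u,v) for u in range(u0,u1) for v in range(v0,v1)])
    for a,b in ((.055,.061),(.066,.071),(.094,.101)):
        q=p[(p[:,2]>a)&(p[:,2]<b)]; print(n,a,len(q),q.mean(0),q.min(0),q.max(0))
E
```

```text
top plane [-0.01404837 -0.01822372  0.1052561 ] 0.001625574701396262 3048 4961
scene plane [-0.01082499 -0.01654568  0.10447456] 0.0015708430096104903 4078 5812
stand
[ 0.5523 -0.332   0.1   ]
[ 0.4644 -0.3102  0.1   ]
[ 0.5401 -0.3693  0.1   ]
[ 0.453  -0.3466  0.1   ]
-13.947423524876614 -14.63255898949466 0.09060104747130425 0.039274080556114886
grip top [ 0.4936 -0.3361  0.166 ] flange [ 0.4989 -0.3418  0.106 ]
top 0.096 229 [ 0.51771369 -0.33906232  0.09969939] [ 0.45435973 -0.38024603  0.09601443] [ 0.56237496 -0.2999599   0.10287814]
top 0.162 57 [ 0.49558425 -0.3355672   0.16564962] [ 0.47938814 -0.35096726  0.16250157] [ 0.5098493  -0.32340216  0.16996272]
scene 0.096 416 [ 0.51455043 -0.34189144  0.0990911 ] [ 0.39067805 -0.38129646  0.09601678] [ 0.56863059 -0.30066363  0.1029633 ]
scene 0.162 399 [ 0.58608794 -0.40284935  0.16493943] [ 0.48422611 -0.45974154  0.16202834] [ 0.64707982 -0.32074542  0.16996196]
top 0.055 640 [0.49923181 0.33361096 0.05810366] [0.43880556 0.27164531 0.05500515] [0.56423563 0.39536569 0.06098965]
top 0.066 99 [0.50188111 0.33455754 0.06815793] [0.46630695 0.29543252 0.06604856] [0.54270453 0.3829221  0.07096578]
top 0.094 66 [0.5013366  0.33651476 0.09703305] [0.47181072 0.32457264 0.09405241] [0.53148892 0.34972556 0.10029228]
scene 0.055 512 [0.5085621  0.3267933  0.05789284] [0.43524097 0.26864803 0.05501058] [0.57641844 0.39643949 0.06099417]
scene 0.066 59 [0.50764374 0.32412136 0.06830491] [0.47944337 0.30010735 0.06607453] [0.54148957 0.34985997 0.07095848]
scene 0.094 57 [0.50661395 0.33484983 0.0966587 ] [0.4772959  0.32181906 0.09420374] [0.53696779 0.34954282 0.10026772]
```

```bash
python3 -m crank '[[[0.03,-0.028,0,7],[0.06,-0.056,0,14],[0.09,-0.085,0,21],[0.12,-0.113,0,28],[0.15,-0.142,0,35]]]' 1 40; python3 -m crank '[[[0.03,-0.028,-0.01,2.8],[0.06,-0.056,-0.03,2.8],[0.0946,-0.0922,-0.06,2.8],[0.0946,-0.0922,-0.09,2.8],[0.0946,-0.0922,-0.09,2.8]]]'
```

```text
t: 0.52
tool_pos: [0.4007, 0.4331, 0.2307]
tool_rot: [-0.135, 1.567, 0.135]
contact_force: [-0.0, 1.3, -0.1]
opening: 0.0855
t: 0.93
tool_pos: [0.493, 0.3375, 0.1334]
tool_rot: [-0.169, 1.575, 0.161]
contact_force: [-3.2, -0.6, -2.5]
opening: 0.0855
```

```bash
python3 -m crank '[[[0,0,0,0],[0,0,0,0],[0,0,0,0]]]'; python3 - <<'E'
from h import *
snap('scene','s1'); crop('s1',320,90,460,190,5.5,'c1'); snap('top','t1')
o=get_obs(); M=R.from_rotvec(o['tool_rot']).as_matrix(); print(o['tool_pos'],np.degrees(np.arctan2(M[1,1],M[0,1])),M[:,0])
E
```

```text
t: 1.18
tool_pos: [0.495, 0.3438, 0.1435]
tool_rot: [-0.168, 1.561, 0.17]
contact_force: [0.6, 1.1, 0.9]
opening: 0.0855
[0.49508492 0.34398111 0.14381474] 102.37262064927738 [ 0.00343893  0.00198356 -0.99999212]
```

View pics/c1.png

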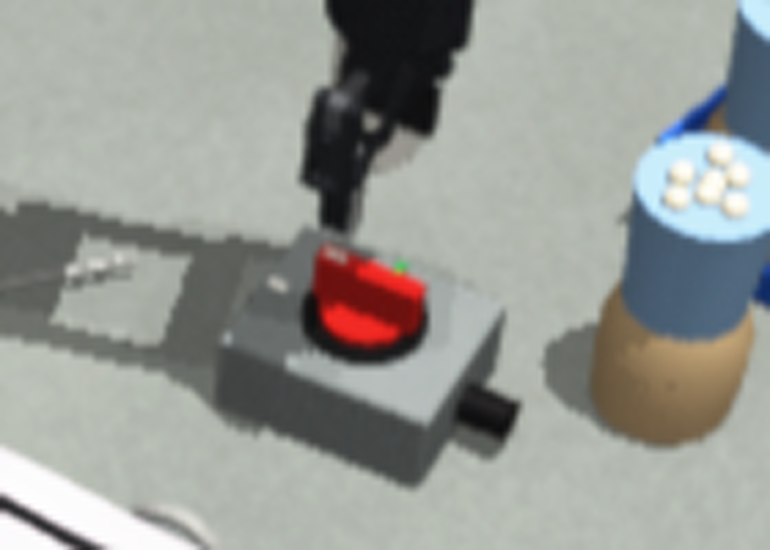

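View pics/t1.png

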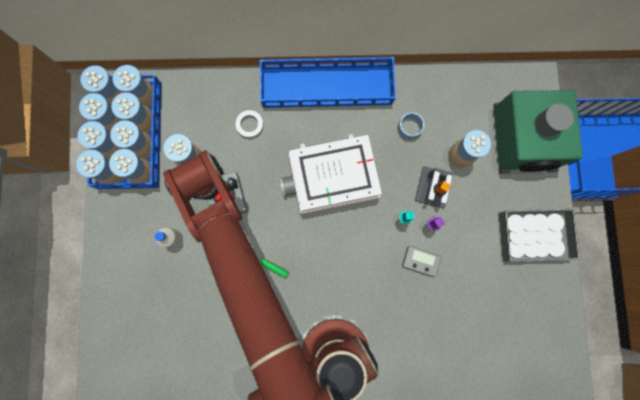

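```bash
python3 -m crank '[[[0.0062,-0.009,-0.02,1],[0.0062,-0.009,-0.045,1],[0.0062,-0.009,-0.069,1],[0.0062,-0.009,-0.069,1],[0.0062,-0.009,-0.069,1]]]'; python3 -m crank '[[[0,0,0,0],[0,0,0,0],[0,0,0,0],[0,0,0,0],[0,0,0,0]]]' 0 40
```

```text
t: 1.7
tool_pos: [0.4999, 0.3338, 0.0721]
tool_rot: [-0.183, 1.565, 0.182]
contact_force: [0.4, -0.2, -0.7]
opening: 0.085
t: 2.12
tool_pos: [0.5013, 0.3337, 0.0734]
tool_rot: [-0.181, 1.562, 0.182]
contact_force: [-0.3, 0.3, -0.0]
opening: 0.0258
```

```bash
python3 -m crank '[[[0,0,0,0],[0,0,0,0],[0,0,0,0]]]' ; python3 -m crank '[[[0,0,0,-4],[0,0,0,-8],[0,0,0,-13],[0,0,0,-19],[0,0,0,-25]]]'
```

```text
t: 2.37
tool_pos: [0.5003, 0.3374, 0.0736]
tool_rot: [-0.175, 1.562, 0.188]
contact_force: [-3.1, 12.8, -0.2]
opening: 0.0131
t: 2.78
tool_pos: [0.5003, 0.3381, 0.0736]
tool_rot: [0.172, 1.565, -0.157]
contact_force: [-3.5, 15.1, 0.2]
opening: 0.0131
```

```bash
python3 -m crank '[[[0,0.001,0,-6],[0,0.002,0,-12],[0,0.003,0,-18],[0,0.004,0,-24],[0,0.004,0,-30]]]'; python3 -m crank '[[[0,0,0,-6],[0,0,0,-12],[0,0,0,-18],[0,0,0,-24],[0,0,0,-30]]]'
```

```text
t: 3.2
tool_pos: [0.5007, 0.3391, 0.0736]
tool_rot: [0.575, 1.495, -0.571]
contact_force: [-2.4, 5.1, 4.1]
opening: 0.013
t: 3.62
tool_pos: [0.5014, 0.3396, 0.0737]
tool_rot: [0.979, 1.343, -0.971]
contact_force: [0.3, 7.2, 0.9]
opening: 0.0133
```

```bash
python3 -m crank '[[[0,0,0,-4],[0,0,0,-7],[0,0,0,-7],[0,0,0,-7]]]'; python3 - <<'E'
from h import *
o=get_obs(); M=R.from_rotvec(o['tool_rot']).as_matrix(); print(o['tool_pos'],np.degrees(np.arctan2(M[1,1],M[0,1])),o['contact_force'],o['wrist_torque'],o['q'])
E
```

```text
t: 3.95
tool_pos: [0.5015, 0.3397, 0.0737]
tool_rot: [1.065, 1.298, -1.056]
contact_force: [0.7, 7.8, 0.1]
opening: 0.0131
[0.50154418 0.33972725 0.07371354] 11.460366160281446 [0.71935751 7.75274328 0.11912384] [1.04417304 0.03418043 1.00616831] [0.47129165 0.15031133 1.7841479  0.0029575  1.20251169 0.27020491]
```

```bash
python3 -m crank '[[[0,0,0,2],[0,0,0,2],[0,0,0,2],[0,0,0,2],[0,0,0,2]]]' 0.7; python3 -m crank '[[[0,0,0.03,2],[0,0,0.07,2],[0,0,0.11,2],[-0.03,-0.03,0.13,2],[-0.06,-0.06,0.15,2]]]' ; python3 - <<'E'
from h import *
snap('scene','s2'); crop('s2',320,90,460,190,5.5,'c2');snap('top','t2')
o=get_obs(); M=R.from_rotvec(o['tool_rot']).as_matrix(); print(o['tool_pos'],np.degrees(np.arctan2(M[1,1],M[0,1])),o['contact_force'],o['t'])
E
```

```text
t: 4.37
tool_pos: [0.5008, 0.3372, 0.0722]
tool_rot: [1.037, 1.31, -1.038]
contact_force: [0.6, 0.2, 1.3]
opening: 0.0598
t: 4.78
tool_pos: [0.4485, 0.2843, 0.2209]
tool_rot: [1.013, 1.322, -1.007]
contact_force: [0.0, -1.0, 1.5]
opening: 0.0598
[0.44659755 0.28269295 0.22226823] 15.197470387231357 [ 0.6903755   0.78082494 -0.16350648] 4.8833
```

View pics/c2.png

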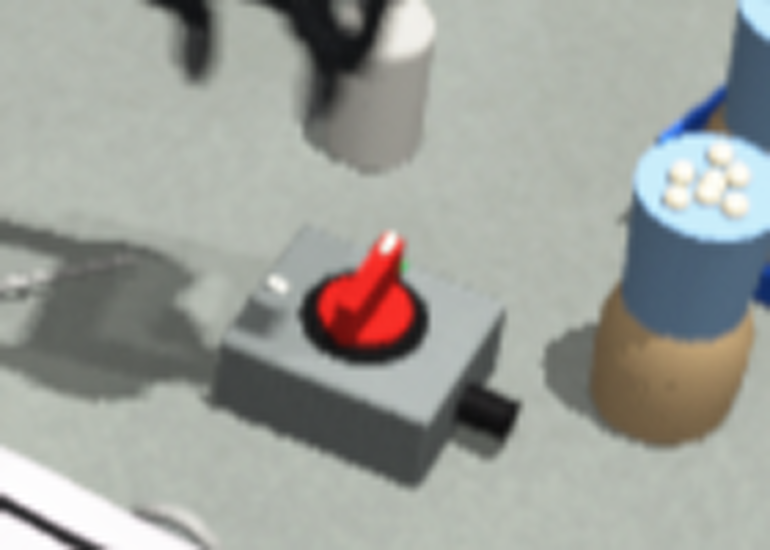

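View pics/t2.png

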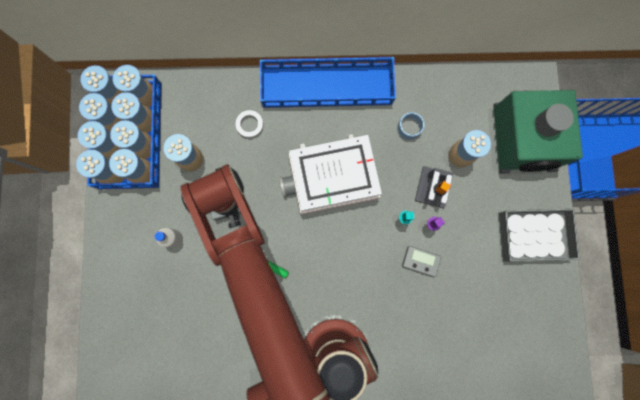

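```bash
python3 - <<'E'
from h import *
f=lambda v:np.degrees(np.arctan2(v[1],v[0]))
# plane residual map
C0=np.array([.5572,-.0150])
th=np.radians(10.4); ex=np.array([np.cos(th),np.sin(th)]); ey=np.array([-ex[1],ex[0]])
for n,uu,vv in (('top',range(285,385),range(130,220)),('scene',range(255,385),range(165,285))):
    z0=np.load('/tmp/%s0.npz'%n); d=z0['d'];im=z0['im']
    P=[];W=[]
    for u in uu:
        for v in vv:
            P.append(pt(n,d,u,v)); W.append(im[v,u].min())
    P=np.array(P);W=np.array(W)
    loc=np.c_[(P[:,:2]-C0)@ex,(P[:,:2]-C0)@ey]
    s=(P[:,2]>.07)&(P[:,2]<.14)&(W>150)&(abs(loc[:,0])<.09)&(abs(loc[:,1])<.12)
    A=np.c_[loc,np.ones(len(P))]
    for _ in range(4):
        k=np.linalg.lstsq(A[s],P[s,2],rcond=None)[0]; r=P[:,2]-A@k; print(n,k.round(4),s.sum(),r[s].std().round(4)); s&=abs(r)<3*r[s].std()
E
```

```text
top [-0.0163 -0.0159  0.1055] 3783 0.0032
top [-0.0162 -0.0157  0.1055] 3771 0.0031
top [-0.0162 -0.0158  0.1055] 3769 0.0031
top [-0.0162 -0.0158  0.1055] 3769 0.0031
scene [-0.0146 -0.0149  0.1047] 4092 0.0023
scene [-0.0146 -0.0148  0.1047] 4079 0.0023
scene [-0.0146 -0.0148  0.1047] 4078 0.0023
scene [-0.0146 -0.0148  0.1047] 4078 0.0023
```

```bash
cat > box.py <<'E'
from h import *
from scipy.optimize import least_squares
def onplane(n,u,v,C0,ex,ey,dz=0):
    m,Rm,p=cam(n)
    r=np.stack([(u-m['cx'])/m['fx'],(v-m['cy'])/m['fy'],np.ones_like(u)],-1)@Rm.T
    # z = .105 -.0155 lx -.0153 ly + dz
    g=-.0155*ex-.0153*ey
    # p+ s r ; z - g.(xy-C0) = .105+dz
    s=(.105+dz-p[2]+g@(p[:2]-C0))/(r[...,2]-r[...,:2]@g)
    return p+r*s[...,None]
def run(n,tag,box):
    C0=np.array([.5572,-.0150]); th=np.radians(10.4)
    ex=np.array([np.cos(th),np.sin(th)]); ey=np.array([-ex[1],ex[0]])
    im=np.load('/tmp/%s.npz'%tag)['im'].astype(float)
    u0,v0,u1,v1=box
    V,U=np.mgrid[v0:v1,u0:u1].astype(float)
    X=onplane(n,U,V,C0,ex,ey)[...,:2].reshape(-1,2); G=im[v0:v1,u0:u1].max(-1).reshape(-1)
    sat=(im[v0:v1,u0:u1].max(-1)-im[v0:v1,u0:u1].min(-1)).reshape(-1)
    W=np.clip((215-G)/130,0,1)*(sat<40)
    def lab(X,pr):
        c,s=np.cos(pr[2]),np.sin(pr[2]); D=X-pr[:2]; return np.c_[D[:,0]*c+D[:,1]*s,-D[:,0]*s+D[:,1]*c]
    pr=np.array([*C0,th])
    for it in range(6):
        L=lab(X,pr)
        res=[]
        sel=[]
        for ax,sg,h,o in ((0,1,.065,.085),(0,-1,.065,.085),(1,1,.095,.055),(1,-1,.095,.055)):
            k=(abs(L[:,ax]-sg*h)<.010)&(abs(L[:,1-ax])<o)&(W>.15); sel.append((ax,sg*h,k))
        def F(q):
            L=lab(X,q); return np.concatenate([np.sqrt(W[k])*(L[k,ax]-t) for ax,t,k in sel])
        pr=least_squares(F,pr).x
    L=lab(X,pr)
    print(n,tag,'centre',pr[:2].round(4),'ang',np.degrees(pr[2]).round(2),[(np.average(L[k,ax],weights=W[k]).round(4)) for ax,t,k in sel])
    return pr
if __name__=='__main__':
    run('top','top0',(280,125,395,222)); run('top','t2',(280,125,395,222)); run('scene','scene0',(250,160,390,290)); run('scene','s2',(250,160,390,290))
E
python3 box.py
python3 - <<'E'
from h import *
crop('top0',425,170,460,210,14,'g1'); crop('scene0',185,245,250,325,8,'g2')
# spray etc not needed
E
```

```text
top top0 centre [ 0.5567 -0.014 ] ang 10.15 [np.float64(0.065), np.float64(-0.065), np.float64(0.0951), np.float64(-0.0951)]
top t2 centre [ 0.5566 -0.0141] ang 10.13 [np.float64(0.065), np.float64(-0.065), np.float64(0.0951), np.float64(-0.0951)]
scene scene0 centre [ 0.5594 -0.0124] ang 10.12 [np.float64(0.065), np.float64(-0.065), np.float64(0.095), np.float64(-0.095)]
scene s2 centre [ 0.5594 -0.0124] ang 10.12 [np.float64(0.065), np.float64(-0.065), np.float64(0.095), np.float64(-0.095)]
```

View pics/g1.png

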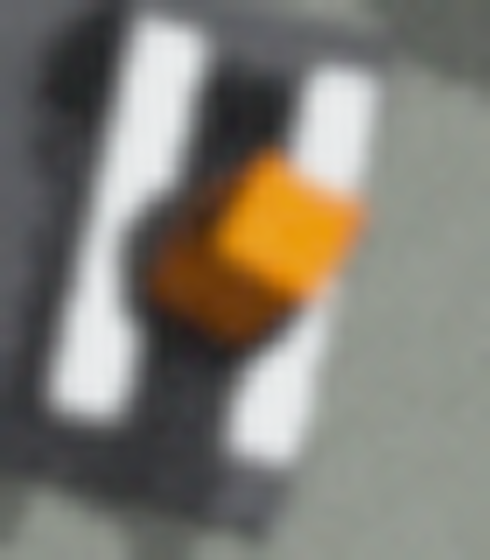

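View pics/g2.png

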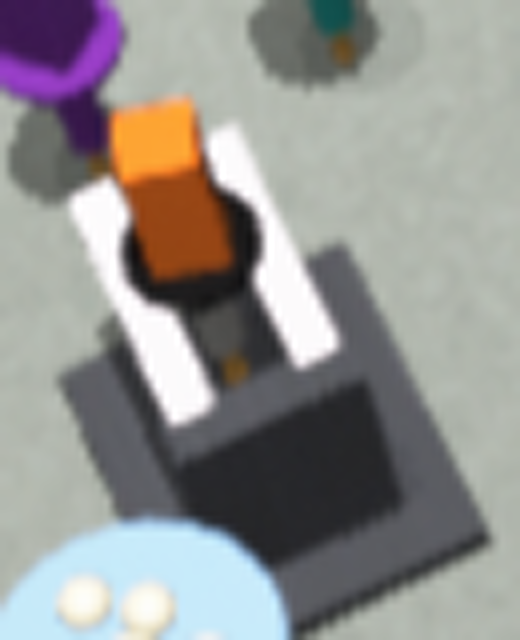

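```bash
python3 - <<'E'
from h import *
f=lambda v:np.degrees(np.arctan2(v[1],v[0]))
for n,s,o,c in (('top',14,(425,170),[(273,152),(368,215),(305,305),(212,248)]),('scene',8,(185,245),[(110,120),(192,98),(202,168),(122,187)])):
    P=[cp(n,None,x,y,s,*o,.166) for x,y in c]
    print(n,np.mean(P,0).round(4),[np.linalg.norm(P[i]-P[(i+1)%4]).round(4) for i in range(4)],[(f(P[(i+1)%4]-P[i])%90).round(1) for i in range(4)])
# prongs in scene z=.1 and top
for n,s,o,c in (('top',14,(425,170),[(163,20),(90,410),(345,70),(270,455)]),('scene',8,(185,245),[(190,410),(88,195),(320,355),(222,135)])):
    P=np.array([cp(n,None,x,y,s,*o,.1) for x,y in c]); 
    print(n,P.round(4).tolist(),f(P[0]-P[1]),f(P[2]-P[3]),np.linalg.norm(P[0]-P[1]), np.linalg.norm(P[2]-P[3]))
# handle bar top in scene0, crop c_iso_s scale 7 offset 340,120; top face corners
P=[cp('scene',None,x,y,7,340,120,.098) for x,y in [(268,100),(285,94),(402,152),(388,163)]]
print('bar scene',np.mean(P,0))
P=[cp('scene',None,x,y,7,340,120,.058) for x,y in [(143,228),(403,330),(503,188),(258,78)]]
print('iso scene',np.mean(P,0),[np.linalg.norm(P[i]-P[(i+1)%4]).round(4) for i in range(4)])
E
```

```text
top [ 0.4944 -0.3356  0.166 ] [np.float64(0.0238), np.float64(0.0239), np.float64(0.0227), np.float64(0.0247)] [np.float64(54.0), np.float64(52.1), np.float64(56.2), np.float64(54.7)]
scene [ 0.4999 -0.3355  0.166 ] [np.float64(0.0243), np.float64(0.0248), np.float64(0.0232), np.float64(0.0238)] [np.float64(62.4), np.float64(59.2), np.float64(60.1), np.float64(61.5)]
top [[0.5525, -0.3301, 0.1], [0.4656, -0.3083, 0.1], [0.5403, -0.3699, 0.1], [0.4547, -0.3474, 0.1]] -14.085855839468945 -14.739942673987967 0.08955821307582319 0.08848442546723093
scene [[0.5401, -0.3687, 0.1], [0.4585, -0.3454, 0.1], [0.5534, -0.3302, 0.1], [0.471, -0.3032, 0.1]] -15.954622734505168 -18.169857556715193 0.0848751820341671 0.08677462506940437
bar scene [0.50285253 0.34150779 0.098     ]
iso scene [0.50754367 0.33533863 0.058     ] [np.float64(0.1248), np.float64(0.0999), np.float64(0.1259), np.float64(0.1105)]
```

```bash
python3 - <<'E'
from h import *
d=np.load('/tmp/top0.npz')['d']; ds=np.load('/tmp/scene0.npz')['d']
for nm,x,y in (('purple top',298,358),('turq top',150,328),('purple flange',262,375),('turq fl',120,340)): print(nm,pt('top',d,380+x/5,150+y/5).round(3))
print(pt('scene',ds,150+188/5,200+185/5).round(3),pt('scene',ds,150+350/5,200+108/5).round(3))
print('culture',pt('top',d,476,143).round(3), pt('top',d,178,148).round(3))
print('orange',pt('top',d,445,186))
E
```

```text
purple top [ 0.391 -0.319  0.142]
turq top [ 0.411 -0.23   0.15 ]
purple flange [ 0.385 -0.307  0.102]
turq fl [ 0.407 -0.218  0.118]
[ 0.4   -0.315  0.148] [ 0.419 -0.229  0.146]
culture [ 0.62  -0.434  0.175] [0.628 0.452 0.163]
orange [ 0.4942607  -0.33493724  0.16608294]
```

```bash
python3 -m crank '[[[0,-0.04,0,-6],[0.01,-0.08,0,-12],[0.02,-0.12,0,-18],[0.03,-0.16,0,-24],[0.035,-0.20,0,-30]]]'; python3 -m crank '[[[0,-0.04,0,-6],[0.0,-0.08,0,-12],[0,-0.12,0,-18],[0,-0.16,0,-18],[0,-0.20,0,-18]]]';  python3 -m crank '[[[0,-0.04,0,0],[0.0,-0.08,0,0],[0,-0.12,0,0],[0.01,-0.16,0,0],[0.015,-0.20,0,0]]]' ; python3 -m crank '[[[0,-0.01,0,0],[0,-0.018,0,0],[0,-0.018,0,0],[0,-0.018,0,0]]]'; python3 - <<'E'
from h import *
o=get_obs(); M=R.from_rotvec(o['tool_rot']).as_matrix(); print(o['tool_pos'],np.degrees(np.arctan2(M[1,1],M[0,1])),o['contact_force'],o['t'])
E
```

```text
t: 5.3
tool_pos: [0.483, 0.0823, 0.2176]
tool_rot: [1.4, 1.073, -1.399]
contact_force: [0.5, 0.3, -0.1]
opening: 0.0599
t: 5.72
tool_pos: [0.4822, -0.1179, 0.2175]
tool_rot: [1.617, 0.882, -1.617]
contact_force: [0.4, -0.2, 0.8]
opening: 0.0597
t: 6.13
tool_pos: [0.4976, -0.3182, 0.2172]
tool_rot: [1.617, 0.882, -1.617]
contact_force: [1.4, -0.4, -0.0]
opening: 0.06
t: 6.47
tool_pos: [0.4975, -0.3331, 0.2173]
tool_rot: [1.616, 0.884, -1.616]
contact_force: [-0.8, -0.1, -0.6]
opening: 0.06
[ 0.49746766 -0.3330546   0.21733894] -32.713011254723774 [-0.79941747 -0.08247532 -0.62559533] 6.4667
```

```bash
python3 -m crank '[[[0,-0.0015,-0.02,0],[0,-0.0015,-0.04,0],[0,-0.0015,-0.04,0]]]'; python3 - <<'E'
from h import *
snap('scene','s3'); crop('s3',150,190,270,330,5,'c3a'); snap('top','t3'); crop('t3',390,140,490,240,6,'c3b')
E
```

```text
t: 6.72
tool_pos: [0.4958, -0.332, 0.1733]
tool_rot: [1.615, 0.892, -1.619]
contact_force: [-0.6, -0.2, -0.3]
opening: 0.06
```

View pics/c3a.png

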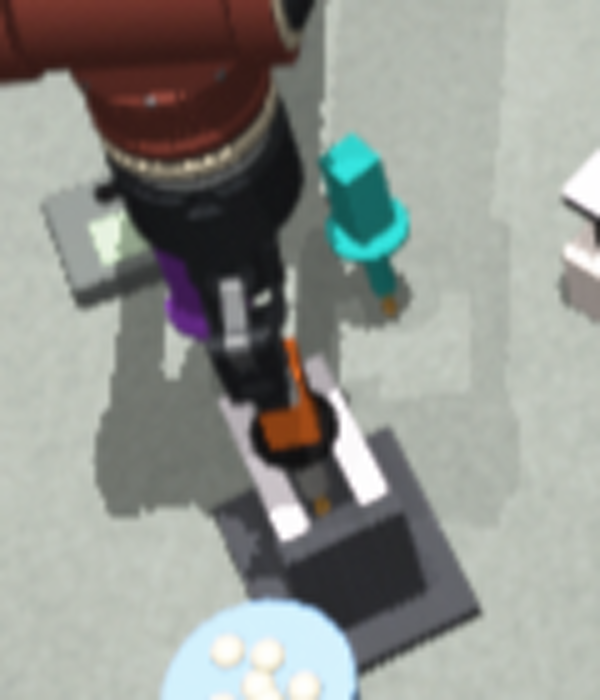

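View pics/c3b.png

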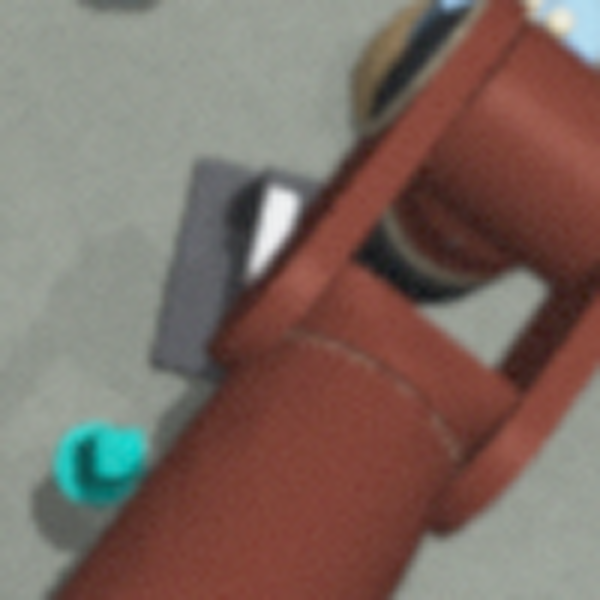

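```bash
python3 -m crank '[[[0,-0.001,-0.02,0],[0,-0.001,-0.04,0],[0,-0.001,-0.0575,0],[0,-0.001,-0.0575,0],[0,-0.001,-0.0575,0]]]'; python3 - <<'E'
from h import *
o=get_obs(); M=R.from_rotvec(o['tool_rot']).as_matrix(); print(o['tool_pos'],np.degrees(np.arctan2(M[1,1],M[0,1])),o['contact_force'],o['t'])
E
python3 -m crank '[[[0,0,0,0],[0,0,0,0],[0,0,0,0],[0,0,0,0],[0,0,0,0]]]' 0.2 60
```

```text
t: 7.23
tool_pos: [0.4977, -0.3359, 0.121]
tool_rot: [1.616, 0.883, -1.616]
contact_force: [0.1, 0.5, 0.1]
opening: 0.0595
[ 0.49769887 -0.33586834  0.12096462] -32.68557588158711 [0.13835239 0.49258628 0.06353499] 7.2333
t: 7.65
tool_pos: [0.4982, -0.337, 0.1225]
tool_rot: [1.617, 0.88, -1.615]
contact_force: [-1.9, 1.1, 6.1]
opening: 0.0234
```

```bash
python3 -m crank '[[[0,0,0,0],[0,0,0.002,0],[0,0,0.004,0],[0,0,0.006,0],[0,0,0.006,0]]]' 0 60;  python3 -m crank '[[[0,0,0,0],[0,0,0.0,0]]]'; python3 - <<'E'
from h import *
snap('scene','s4'); crop('s4',150,190,270,330,5,'c4a');
for i in range(1):
    o=get_obs(); M=R.from_rotvec(o['tool_rot']).as_matrix(); print(o['tool_pos'],np.degrees(np.arctan2(M[1,1],M[0,1])),o['contact_force'],o['wrist_torque'],o['t'],M[:,0],o['opening'])
E
```

```text
t: 8.07
tool_pos: [0.4974, -0.3364, 0.1262]
tool_rot: [1.616, 0.883, -1.616]
contact_force: [0.7, 0.8, -1.8]
opening: 0.0237
t: 8.23
tool_pos: [0.4973, -0.3363, 0.1259]
tool_rot: [1.616, 0.883, -1.617]
contact_force: [0.1, 0.5, -2.2]
opening: 0.0233
[ 0.4973241  -0.33626502  0.12590116] -32.72555131744159 [-0.07132499  0.65946823 -3.12571   ] [ 0.00618816 -0.00441753  0.04346598] 8.2833 [-5.35088985e-04  4.06387508e-04 -9.99999774e-01] 0.0231470270267071
```

View pics/c4a.png

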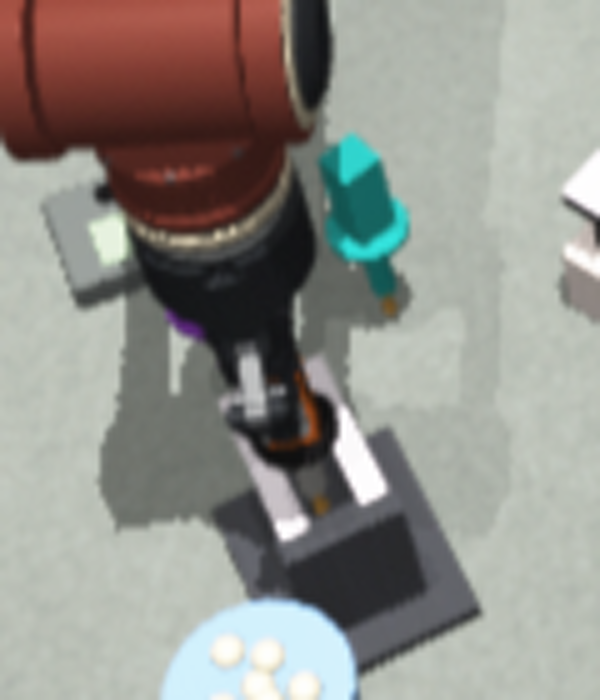

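```bash
python3 -m crank '[[[0,0,0.02,0],[0,0,0.045,0],[0,0,0.075,0],[0,0,0.10,0],[0,0,0.12,0]]]'; python3 -m crank '[[[0,0.03,0,0],[0,0.065,0,0],[0,0.105,0,0],[-0.005,0.145,0,0],[-0.009,0.185,0,0]]]';  python3 -m crank '[[[0,0.04,0,0],[0,0.08,0,0],[0,0.115,0,0],[0,0.14,0,0],[0,0.155,0,0]]]'; python3 -m crank '[[[0,0.005,-0.01,0],[0,0.006,-0.015,0],[0,0.006,-0.015,0],[0,0.006,-0.015,0],[0,0.006,-0.015,0]]]' ;python3 - <<'E'
from h import *
snap('scene','s5'); crop('s5',240,110,390,290,4,'c5a'); snap('top','t5'); crop('t5',270,110,400,230,6,'c5b')
o=get_obs(); M=R.from_rotvec(o['tool_rot']).as_matrix(); print(o['tool_pos'],np.degrees(np.arctan2(M[1,1],M[0,1])),o['contact_force'],o['wrist_torque'],o['t'],M[:,0],o['opening'])
E
```

```text
t: 8.7
tool_pos: [0.4979, -0.3368, 0.2488]
tool_rot: [1.616, 0.88, -1.615]
contact_force: [0.6, -0.6, -2.1]
opening: 0.0233
t: 9.12
tool_pos: [0.488, -0.1498, 0.2461]
tool_rot: [1.617, 0.882, -1.617]
contact_force: [1.9, 0.2, -2.5]
opening: 0.0234
t: 9.53
tool_pos: [0.488, 0.0064, 0.2462]
tool_rot: [1.615, 0.885, -1.614]
contact_force: [0.5, -0.4, -2.2]
opening: 0.0234
t: 9.95
tool_pos: [0.4885, 0.0085, 0.231]
tool_rot: [1.617, 0.881, -1.618]
contact_force: [-0.1, -0.2, -2.8]
opening: 0.0235
[0.48873377 0.0086671  0.23154185] -32.81264504354174 [-0.23146571 -0.73790967 -2.60143519] [ 0.03592921 -0.03867111  0.01959666] 10.05 [ 3.28367376e-04 -1.80922171e-04 -9.99999930e-01] 0.023549533506430142
```

View pics/c5a.png

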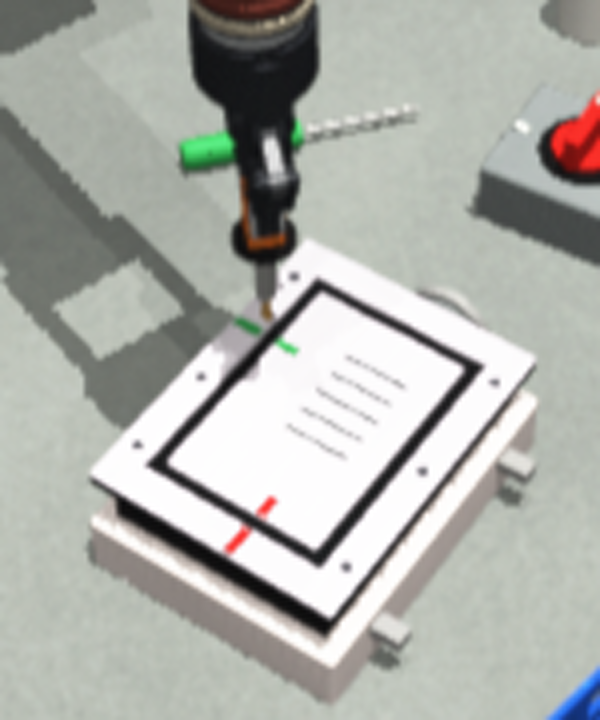

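View pics/c5b.png

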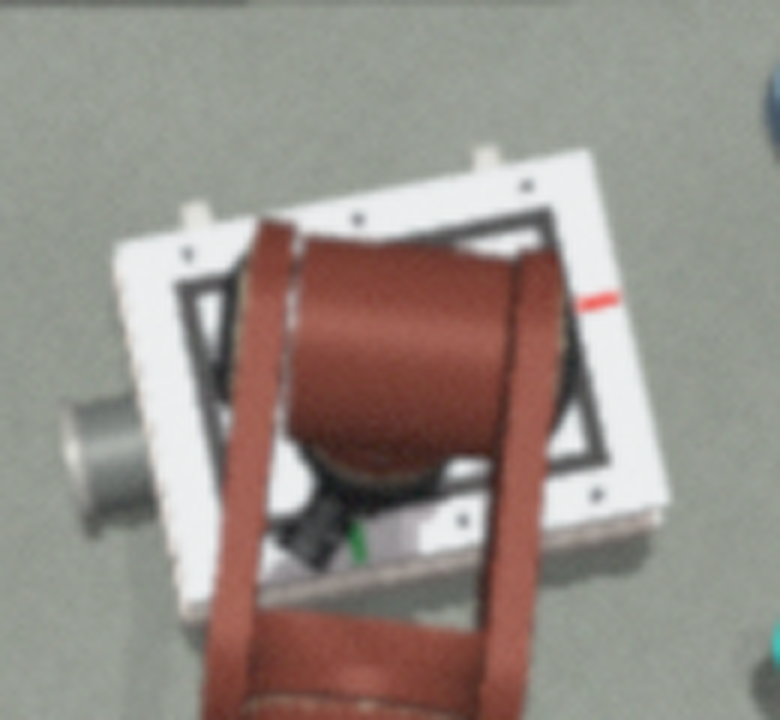

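```bash
python3 - <<'E'
from h import *
crop('s5',280,150,340,210,10,'c5c')
for z in(.127,.131,.135): print(cp('scene',None,267,317,4,240,110,z))
E
cat > pred.py <<'E'
from h import *
# project world pt to pixel
def proj(n,P):
    m,Rm,p=cam(n); c=Rm.T@(np.array(P)-p); return c[0]/c[2]*m['fx']+m['cx'],c[1]/c[2]*m['fy']+m['cy']
E

```

```text
[0.48795934 0.01063399 0.127     ]
[0.49041534 0.00838388 0.131     ]
[0.49287135 0.00613377 0.135     ]
```

View pics/c5c.png

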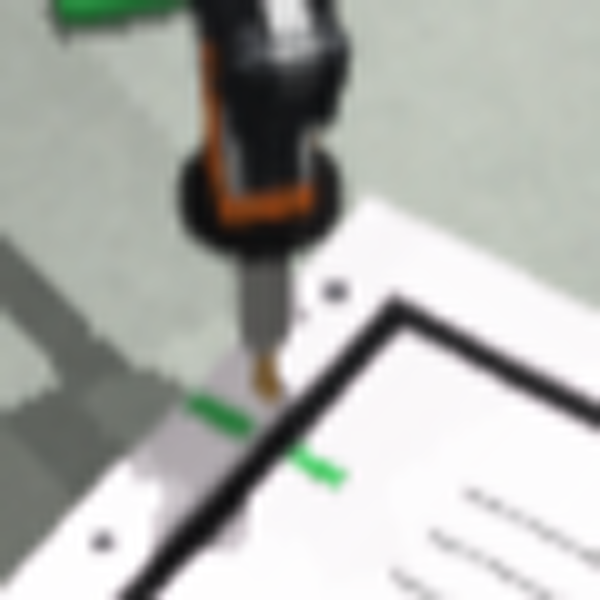

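```bash
python3 -c "
from h import *
print(pt('scene',None,306.25,188.05,.133))"
python3 -m crank '[[[0,0,-0.006,0],[0,0,-0.012,0],[0,0,-0.018,0],[0,0,-0.020,0],[0,0,-0.02,0]]]';  python3 -m crank '[[[0,0,0,0],[0,0,0,0]]]'; python3 - <<'E'
from h import *
snap('scene','s6'); crop('s6',280,160,340,220,10,'c6')
o=get_obs(); print(o['tool_pos'],o['contact_force'],o['t'])
E
```

```text
[0.4893239  0.00906197 0.133     ]
t: 10.47
tool_pos: [0.4878, 0.0096, 0.2099]
tool_rot: [1.615, 0.884, -1.618]
contact_force: [0.3, -0.2, -2.7]
opening: 0.0235
t: 10.63
tool_pos: [0.4886, 0.0096, 0.2115]
tool_rot: [1.616, 0.882, -1.616]
contact_force: [0.9, -0.2, -2.1]
opening: 0.0234
[0.48871652 0.00959012 0.21168169] [ 0.01741213  0.46998991 -1.96737231] 10.6833
```

View pics/c6.png

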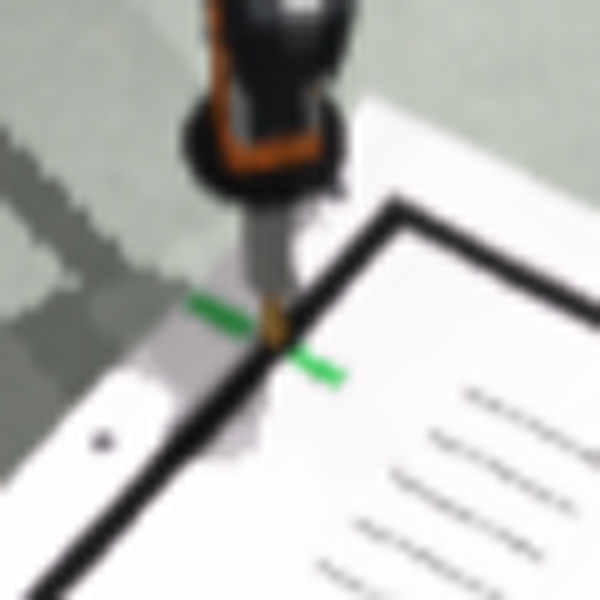

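```bash
python3 - <<'E'
from h import *
from pred import proj
for z in (.107,.109,.111): print(z,cp('scene',None,274,325,10,280,160,z+.004)[:2].round(4), cp('scene',None,275,346,10,280,160,z)[:2].round(4))
# overlay predicted seam
im=cv2.imread('pics/s6.png'); s=10
big=cv2.resize(im[160:220,280:340],None,fx=s,fy=s,interpolation=cv2.INTER_CUBIC)
def line(c,col,w):
    ang=np.radians(10.12); ex=np.array([np.cos(ang),np.sin(ang)]);ey=np.array([-ex[1],ex[0]])
    for lx in (-.071,-.065,-.059):
        pp=[]
        for ly in (-.09,.09):
            xy=c+lx*ex+ly*ey; z=.105-.0155*lx-.0153*ly
            u,v=proj('scene',[*xy,z]); pp.append((int((u-280+.5)*s-.5),int((v-160+.5)*s-.5)))
        cv2.line(big,pp[0],pp[1],col,1)
line(np.array([.5594,-.0124]),(0,0,255),1); 
cv2.imwrite('pics/c6o.png',big)
E
```

```text
0.107 [0.4874 0.0128] [0.4905 0.01  ]
0.109 [0.4886 0.0117] [0.4917 0.0088]
0.111 [0.4898 0.0106] [0.4929 0.0077]
```

View pics/c6o.png

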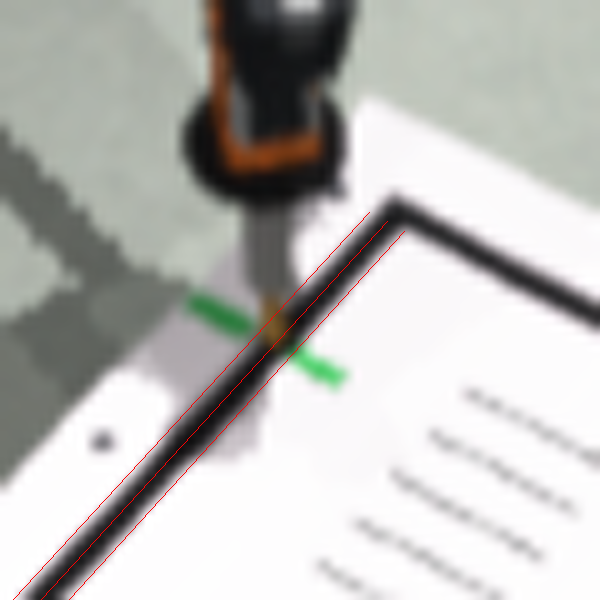

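```bash
python3 -m crank '[[[0,0,-0.001,0],[0,0,-0.002,0],[0,0,-0.003,0],[0,0,-0.003,0],[0,0,-0.003,0]]]';  python3 -m crank '[[[0,0,-0.001,0],[0,0,-0.001,0],[0,0,-0.001,0]]]';
```

```text
t: 11.1
tool_pos: [0.4884, 0.0096, 0.2082]
tool_rot: [1.616, 0.883, -1.616]
contact_force: [0.3, -0.6, -1.8]
opening: 0.0237
t: 11.35
tool_pos: [0.4885, 0.0096, 0.2072]
tool_rot: [1.616, 0.883, -1.616]
contact_force: [-0.0, 0.3, -2.9]
opening: 0.0233
```

```bash
python3 -m crank '[[[0,0,-0.001,0],[0,0,-0.001,0],[0,0,-0.001,0]]]';  python3 -m crank '[[[0,0,-0.001,0],[0,0,-0.001,0],[0,0,-0.001,0]]]';python3 -m crank '[[[0,0,-0.001,0],[0,0,-0.001,0],[0,0,-0.001,0]]]'
```

```text
t: 11.6
tool_pos: [0.4884, 0.0096, 0.2062]
tool_rot: [1.616, 0.883, -1.616]
contact_force: [-0.4, 0.4, -2.6]
opening: 0.0235
t: 11.85
tool_pos: [0.4885, 0.0096, 0.2053]
tool_rot: [1.616, 0.883, -1.616]
contact_force: [-0.4, -0.4, -2.4]
opening: 0.0231
t: 12.1
tool_pos: [0.4886, 0.0096, 0.2044]
tool_rot: [1.616, 0.882, -1.616]
contact_force: [0.1, -0.7, -2.3]
opening: 0.0237
```

```bash
python3 -m crank '[[[0,0,-0.001,0],[0,0,-0.001,0],[0,0,-0.001,0]]]';  python3 -m crank '[[[0,0,-0.0008,0],[0,0,-0.0008,0],[0,0,-0.0008,0]]]'
```

```text
t: 12.35
tool_pos: [0.4886, 0.0096, 0.2036]
tool_rot: [1.616, 0.882, -1.616]
contact_force: [0.0, 0.5, -0.5]
opening: 0.0232
t: 12.6
tool_pos: [0.4886, 0.0096, 0.2027]
tool_rot: [1.616, 0.882, -1.616]
contact_force: [-0.9, -0.1, -0.6]
opening: 0.0235
```

```bash
python3 - <<'E'
from h import *
snap('scene','s7'); crop('s7',280,160,340,220,10,'c7')
o=get_obs(); print(o['tool_pos'],o['contact_force'],o['t'])
E
```

```text
[0.4886054  0.00956608 0.20274705] [-0.26740417  1.25821285 -0.13892358] 12.65
```

View pics/c7.png

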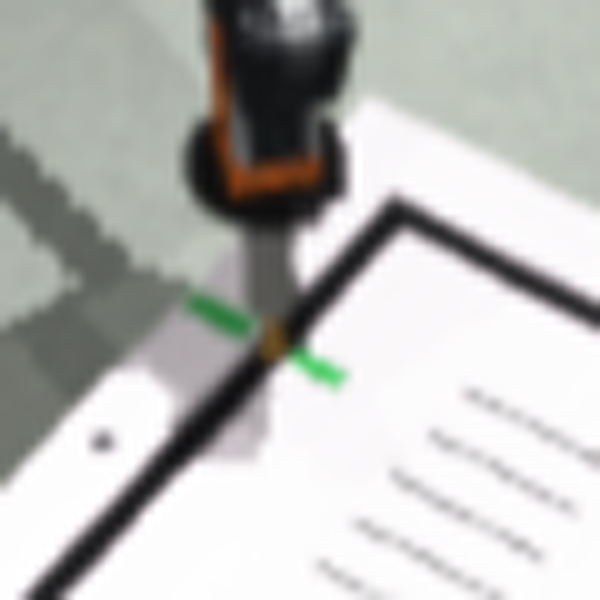

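```bash
python3 -m crank '[[[0.0003,-0.0016,0,0],[0.0006,-0.0033,0,0],[0.0009,-0.0049,0,0],[0.0012,-0.0066,0,0],[0.0015,-0.0082,0,0]]]'; python3 -m crank '[[[0.0003,-0.0016,0,0],[0.0006,-0.0033,0,0],[0.0009,-0.0049,0,0],[0.0012,-0.0066,0,0],[0.0015,-0.0082,0,0]]]'
```

```text
t: 13.07
tool_pos: [0.4901, 0.0013, 0.2026]
tool_rot: [1.617, 0.883, -1.616]
contact_force: [0.2, 1.3, 0.3]
opening: 0.0234
t: 13.48
tool_pos: [0.4915, -0.007, 0.2026]
tool_rot: [1.616, 0.883, -1.616]
contact_force: [-0.7, 2.5, 0.7]
opening: 0.0232
```

```bash
python3 -m crank '[[[0.0003,-0.0016,0.0001,0],[0.0006,-0.0033,0.0002,0],[0.0009,-0.0049,0.0003,0],[0.0012,-0.0066,0.0003,0],[0.0015,-0.0082,0.0004,0]]]'; python3 -m crank '[[[0.0003,-0.0016,0,0],[0.0006,-0.0033,0.0001,0],[0.0009,-0.0049,0.0001,0],[0.0012,-0.0066,0.0002,0],[0.0015,-0.0082,0.0002,0]]]'
```

```text
t: 13.9
tool_pos: [0.493, -0.0152, 0.2029]
tool_rot: [1.616, 0.883, -1.616]
contact_force: [-0.3, 2.8, 0.4]
opening: 0.0235
t: 14.32
tool_pos: [0.4945, -0.0234, 0.2031]
tool_rot: [1.616, 0.882, -1.616]
contact_force: [-0.2, 1.9, -0.5]
opening: 0.023
```

```bash
python3 -m crank '[[[0.0003,-0.0016,0,0],[0.0006,-0.0033,0,0],[0.0009,-0.0049,0.0001,0],[0.0012,-0.0066,0.0001,0],[0.0015,-0.0082,0.0001,0]]]'; python3 -m crank '[[[0.0003,-0.0016,0,0],[0.0006,-0.0033,0.0001,0],[0.0009,-0.0049,0.0001,0],[0.0012,-0.0066,0.0001,0],[0.0015,-0.0082,0.0001,0]]]';  python3 -c "
from h import *
snap('scene','s8'); crop('s8',270,170,330,230,10,'c8'); o=get_obs(); print(o['tool_pos'],o['contact_force'],o['t'])"
```

```text
t: 14.73
tool_pos: [0.496, -0.0316, 0.2033]
tool_rot: [1.616, 0.882, -1.616]
contact_force: [0.3, 2.4, 0.5]
opening: 0.0236
t: 15.15
tool_pos: [0.4975, -0.0398, 0.2033]
tool_rot: [1.616, 0.883, -1.616]
contact_force: [-1.1, 2.2, -0.7]
opening: 0.0232
[ 0.49758215 -0.04013535  0.20333349] [ 0.45895245  0.97241544 -0.02135018] 15.2
```

View pics/c8.png

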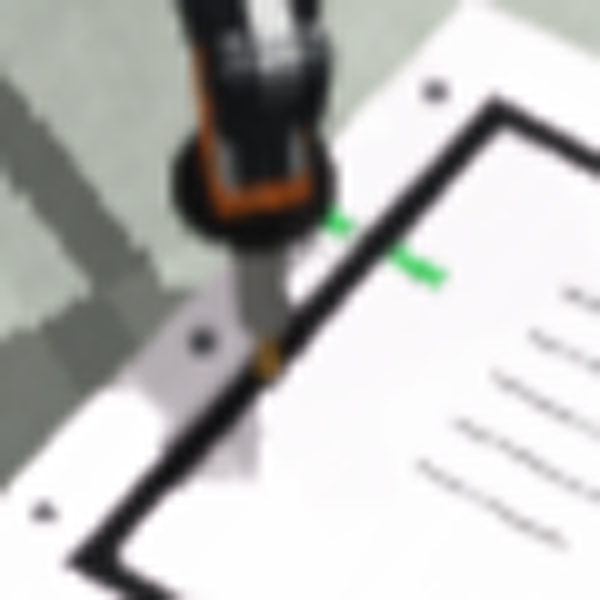

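```bash
for i in 1 2 3; do python3 -m crank '[[[0.0003,-0.0016,0,0],[0.0006,-0.0033,0.0001,0],[0.0009,-0.0049,0.0001,0],[0.0012,-0.0066,0.0001,0],[0.0015,-0.0082,0.0001,0]]]'; done
```

```text
t: 15.62
tool_pos: [0.499, -0.048, 0.2034]
tool_rot: [1.616, 0.883, -1.616]
contact_force: [-0.2, 1.9, 0.4]
opening: 0.0233
t: 16.03
tool_pos: [0.5005, -0.0562, 0.2035]
tool_rot: [1.616, 0.883, -1.616]
contact_force: [-0.5, 1.6, -0.3]
opening: 0.0233
t: 16.45
tool_pos: [0.502, -0.0644, 0.2036]
tool_rot: [1.616, 0.883, -1.616]
contact_force: [-0.2, 2.1, -0.7]
opening: 0.0234
```

```bash
for i in 1 2 3; do python3 -m crank '[[[0.0003,-0.0016,0,0],[0.0006,-0.0033,0.0001,0],[0.0009,-0.0049,0.0001,0],[0.0012,-0.0066,0.0001,0],[0.0015,-0.0082,0.0001,0]]]'; done; python3 -c "
from h import *
snap('scene','s9'); crop('s9',250,190,310,250,10,'c9'); o=get_obs(); print(o['tool_pos'],o['contact_force'],o['t'])"
```

```text
t: 16.87
tool_pos: [0.5035, -0.0726, 0.2037]
tool_rot: [1.616, 0.883, -1.616]
contact_force: [-0.7, 1.5, 0.1]
opening: 0.0231
t: 17.28
tool_pos: [0.505, -0.0808, 0.2038]
tool_rot: [1.616, 0.883, -1.616]
contact_force: [-0.6, 0.9, 0.4]
opening: 0.0234
t: 17.7
tool_pos: [0.5065, -0.089, 0.204]
tool_rot: [1.616, 0.882, -1.616]
contact_force: [-0.7, 1.4, -0.7]
opening: 0.0232
[ 0.50657167 -0.08936878  0.20394192] [-0.6108236   0.95299848 -0.6079794 ] 17.75
```

View pics/c9.png

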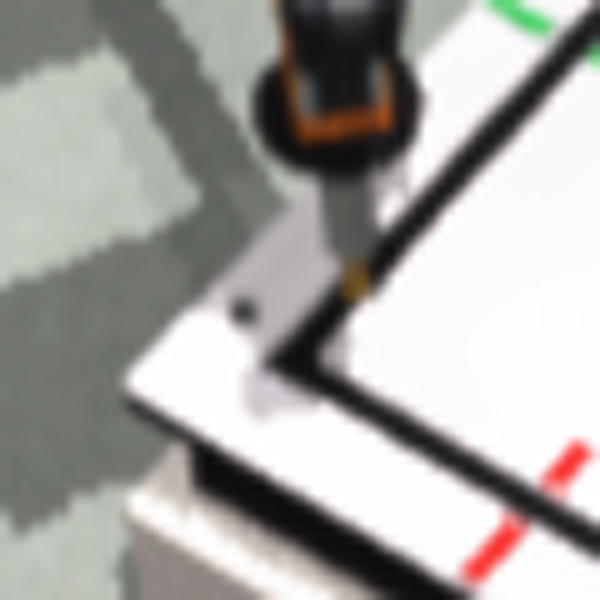

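```bash
for i in 1 2 3; do python3 -m crank '[[[0.0003,-0.0016,0,0],[0.0006,-0.0033,0.0001,0],[0.0009,-0.0049,0.0001,0],[0.0012,-0.0066,0.0001,0],[0.0015,-0.0082,0.0001,0]]]'; done; python3 -c "
from h import *
snap('scene','s10'); crop('s10',250,190,310,250,10,'c10'); o=get_obs(); print(o['tool_pos'],o['contact_force'],o['t'])"
```

```text
t: 18.17
tool_pos: [0.508, -0.0971, 0.204]
tool_rot: [1.616, 0.883, -1.616]
contact_force: [0.4, 1.9, -0.6]
opening: 0.0236
t: 18.58
tool_pos: [0.5095, -0.1054, 0.2042]
tool_rot: [1.616, 0.883, -1.616]
contact_force: [-0.5, 2.0, -0.4]
opening: 0.0233
t: 19.0
tool_pos: [0.511, -0.1136, 0.2042]
tool_rot: [1.616, 0.883, -1.616]
contact_force: [-0.1, 2.0, -0.3]
opening: 0.0234
[ 0.51106654 -0.11392715  0.20424941] [0.13662372 0.20531029 0.61577615] 19.05
```

View pics/c10.png

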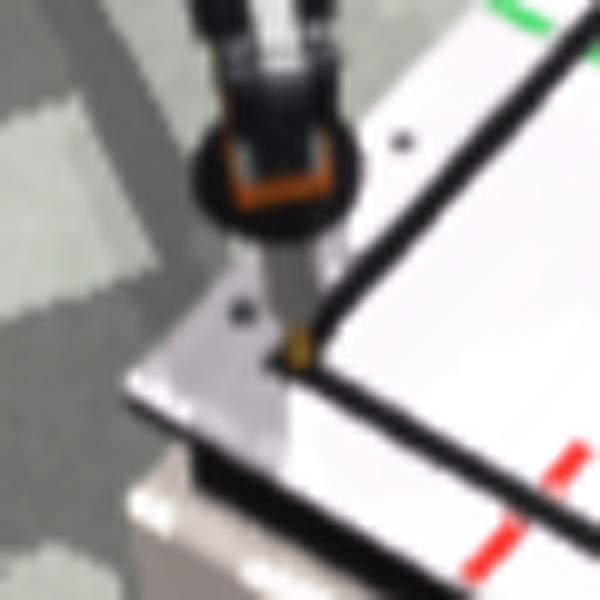

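```bash
python3 -m crank '[[[0.0003,-0.0016,0,0],[0.0006,-0.0033,0,0],[0.0022,-0.0031,0,0],[0.0038,-0.0028,0,0],[0.0055,-0.0025,0,0]]]'; python3 -m crank '[[[0.0016,0.0003,0,0],[0.0033,0.0006,-0.0001,0],[0.0049,0.0009,-0.0001,0],[0.0066,0.0012,-0.0001,0],[0.0082,0.0015,-0.0001,0]]]'; python3 -c "
from h import *
snap('scene','s11'); crop('s11',250,190,310,250,10,'c11'); o=get_obs(); print(o['tool_pos'],o['contact_force'],o['t'])"
```

```text
t: 19.47
tool_pos: [0.5163, -0.1164, 0.2041]
tool_rot: [1.615, 0.882, -1.617]
contact_force: [-1.6, -0.5, 0.1]
opening: 0.0233
t: 19.88
tool_pos: [0.5249, -0.1144, 0.2041]
tool_rot: [1.616, 0.883, -1.616]
contact_force: [-2.3, -0.2, -0.6]
opening: 0.0233
[ 0.52518647 -0.11429877  0.20418076] [-0.18198839 -0.08614509  0.19343734] 19.9333
```

View pics/c11.png

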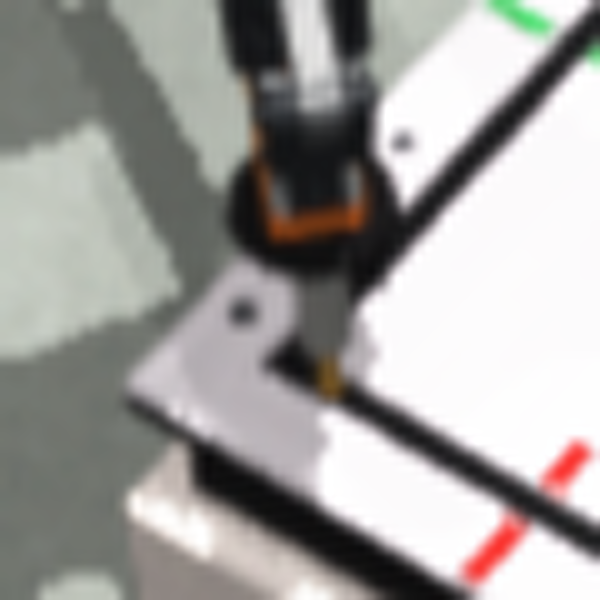

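```bash
for i in 1 2 3; do python3 -m crank '[[[0.0016,0.0003,0,0],[0.0033,0.0006,0,0],[0.0049,0.0009,-0.0001,0],[0.0066,0.0012,-0.0001,0],[0.0082,0.0015,-0.0001,0]]]'; done; python3 -c "
from h import *
snap('scene','s12'); crop('s12',260,200,320,260,10,'c12'); o=get_obs(); print(o['tool_pos'],o['contact_force'],o['t'])"
```

```text
t: 20.35
tool_pos: [0.533, -0.1129, 0.204]
tool_rot: [1.616, 0.883, -1.616]
contact_force: [-2.3, -0.1, -0.1]
opening: 0.0233
t: 20.77
tool_pos: [0.5413, -0.1114, 0.2039]
tool_rot: [1.616, 0.883, -1.616]
contact_force: [-1.3, -0.5, 0.0]
opening: 0.0233
t: 21.18
tool_pos: [0.5495, -0.1099, 0.2038]
tool_rot: [1.616, 0.883, -1.616]
contact_force: [-1.4, 0.1, -1.0]
opening: 0.0235
[ 0.54977654 -0.10984284  0.20386965] [ 0.030542    0.01677698 -0.08014577] 21.2333
```

View pics/c12.png

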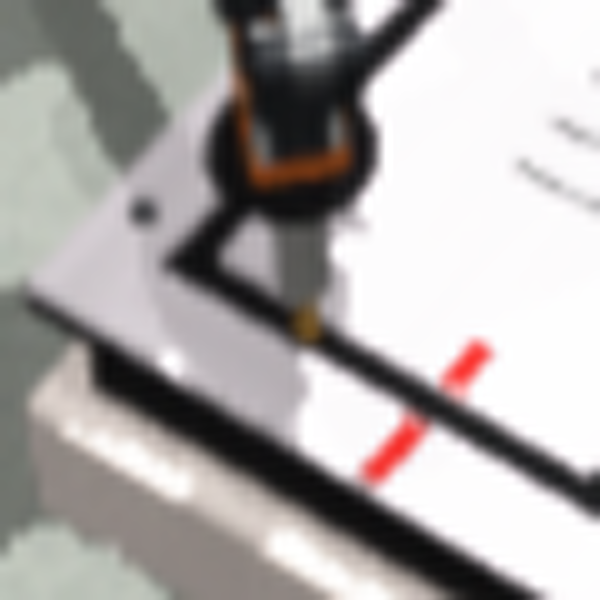

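```bash
for i in 1 2 3; do python3 -m crank '[[[0.0016,0.0003,0,0],[0.0033,0.0006,0,0],[0.0049,0.0009,-0.0001,0],[0.0066,0.0012,-0.0001,0],[0.0082,0.0015,-0.0002,0]]]'; done; python3 -c "
from h import *
snap('scene','s13'); crop('s13',260,200,320,260,10,'c13'); o=get_obs(); print(o['tool_pos'],o['contact_force'],o['t'])"
```

```text
t: 21.65
tool_pos: [0.5577, -0.1084, 0.2037]
tool_rot: [1.616, 0.883, -1.616]
contact_force: [-1.3, -0.7, -0.2]
opening: 0.0233
t: 22.07
tool_pos: [0.5659, -0.1069, 0.2035]
tool_rot: [1.616, 0.882, -1.616]
contact_force: [-1.7, 0.5, -0.1]
opening: 0.0229
t: 22.48
tool_pos: [0.5741, -0.1054, 0.2033]
tool_rot: [1.616, 0.883, -1.616]
contact_force: [-0.7, -1.0, -0.3]
opening: 0.0235
[ 0.57438515 -0.10534667  0.20324184] [-0.13710512 -0.544597   -0.33545436] 22.5333
```

View pics/c13.png

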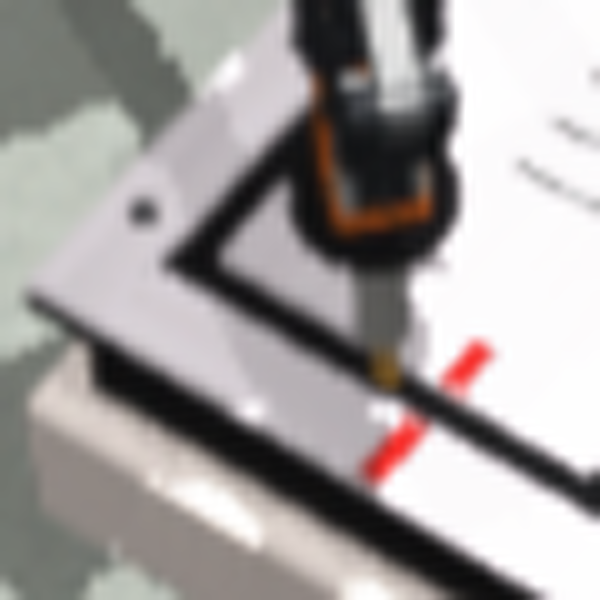

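```bash
python3 -m crank '[[[0.0016,0.0003,0,0],[0.0033,0.0006,0,0],[0.0049,0.0009,-0.0001,0],[0.0066,0.0012,-0.0001,0],[0.0082,0.0015,-0.0002,0]]]';  python3 -m crank '[[[0.0016,0.0003,0,0],[0.0033,0.0006,0,0],[0.0049,0.0009,-0.0001,0],[0.0062,0.0011,-0.0002,0],[0.0072,0.0013,-0.0003,0]]]'; python3 -m crank '[[[0,0,0,0],[0,0,0,0],[0,0,0,0],[0,0,0,0]]]';python3 -c "
from h import *
snap('scene','s14'); crop('s14',260,200,320,260,10,'c14'); o=get_obs(); print(o['tool_pos'],o['contact_force'],o['t'])"
```

```text
t: 22.95
tool_pos: [0.5822, -0.1039, 0.203]
tool_rot: [1.616, 0.883, -1.616]
contact_force: [-1.8, -0.8, -0.0]
opening: 0.0234
t: 23.37
tool_pos: [0.5895, -0.1026, 0.2027]
tool_rot: [1.616, 0.883, -1.616]
contact_force: [-1.5, -0.1, -0.1]
opening: 0.0235
t: 23.7
tool_pos: [0.5895, -0.1026, 0.2029]
tool_rot: [1.617, 0.882, -1.615]
contact_force: [-0.9, -0.3, 0.2]
opening: 0.0232
[ 0.58949139 -0.10266466  0.20290357] [-0.87641301 -0.21683591 -0.42726431] 23.75
```

View pics/c14.png

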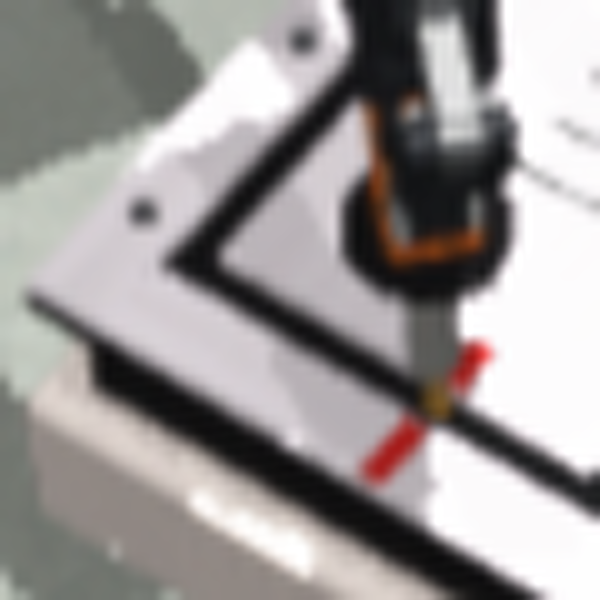

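```bash
python3 -m crank '[[[0,0,0.005,0],[0,0,0.015,0],[0,0,0.03,0],[0,0,0.045,0],[0,0,0.045,0]]]'; python3 -m crank '[[[-0.01,-0.02,0,0],[-0.022,-0.055,0,0],[-0.036,-0.09,0,0],[-0.05,-0.125,0,0],[-0.064,-0.16,0,0]]]';  python3 -m crank '[[[-0.014,-0.035,0,0],[-0.022,-0.055,0,0],[-0.0282,-0.068,0,0],[-0.0282,-0.0737,0,0],[-0.0282,-0.0737,0,0]]]'; python3 -m crank '[[[0,0,0,0],[0,0,0,0],[0,0,0,0],[0,0,0,0]]]';python3 -c "
from h import *
snap('scene','s15'); crop('s15',150,180,270,330,5,'c15'); o=get_obs(); print(o['tool_pos'],o['contact_force'],o['t'])"
```

```text
t: 24.17
tool_pos: [0.5912, -0.103, 0.2523]
tool_rot: [1.62, 0.878, -1.61]
contact_force: [-0.0, 0.4, -1.6]
opening: 0.0236
t: 24.58
tool_pos: [0.5245, -0.2637, 0.2473]
tool_rot: [1.616, 0.883, -1.616]
contact_force: [0.6, -0.6, -2.3]
opening: 0.0233
t: 25.0
tool_pos: [0.4971, -0.3368, 0.2473]
tool_rot: [1.618, 0.882, -1.617]
contact_force: [-0.1, 0.4, -1.9]
opening: 0.0235
t: 25.33
tool_pos: [0.4977, -0.3353, 0.2478]
tool_rot: [1.615, 0.884, -1.615]
contact_force: [-0.7, 0.3, -2.7]
opening: 0.023
[ 0.49756969 -0.33544474  0.24779363] [-0.1344526  -0.28761832 -2.57844637] 25.3833
```

View pics/c15.png

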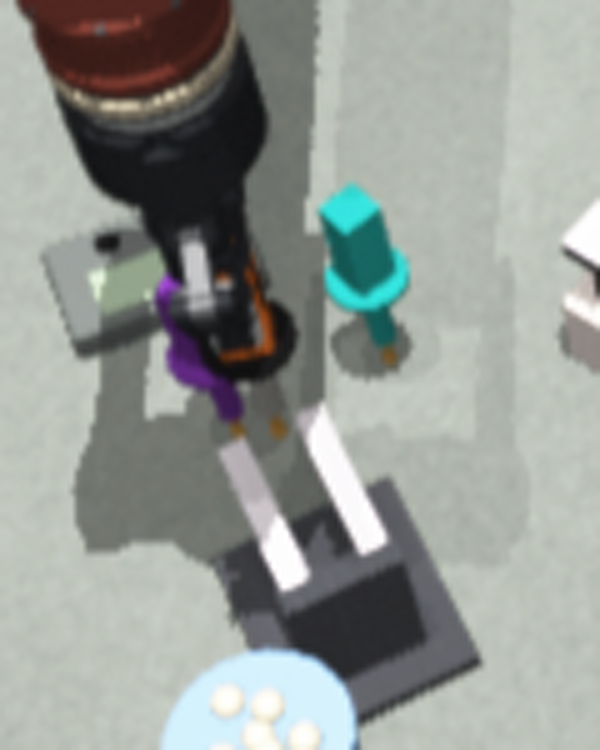

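```bash
python3 -m crank '[[[0,-0.0005,-0.015,0],[0,-0.0005,-0.035,0],[0,-0.0005,-0.055,0],[0,-0.0005,-0.075,0],[0,-0.0005,-0.09,0]]]'; python3 -m crank '[[[0,0,-0.01,0],[0,0,-0.018,0],[0,0,-0.026,0],[0,0,-0.031,0],[0,0,-0.031,0]]]';  python3 -c "
from h import *
snap('scene','s16'); crop('s16',150,190,270,330,5,'c16'); o=get_obs(); print(o['tool_pos'],o['contact_force'],o['t'])"
```

```text
t: 25.8
tool_pos: [0.4968, -0.3359, 0.1558]
tool_rot: [1.616, 0.885, -1.617]
contact_force: [-1.1, 0.4, -2.3]
opening: 0.0233
t: 26.22
tool_pos: [0.4969, -0.3365, 0.1259]
tool_rot: [1.616, 0.884, -1.617]
contact_force: [-0.5, 0.1, -2.3]
opening: 0.0233
[ 0.49714142 -0.33678253  0.12669941] [-1.09357654 -0.21223122 -2.23557164] 26.2667
```

View pics/c16.png

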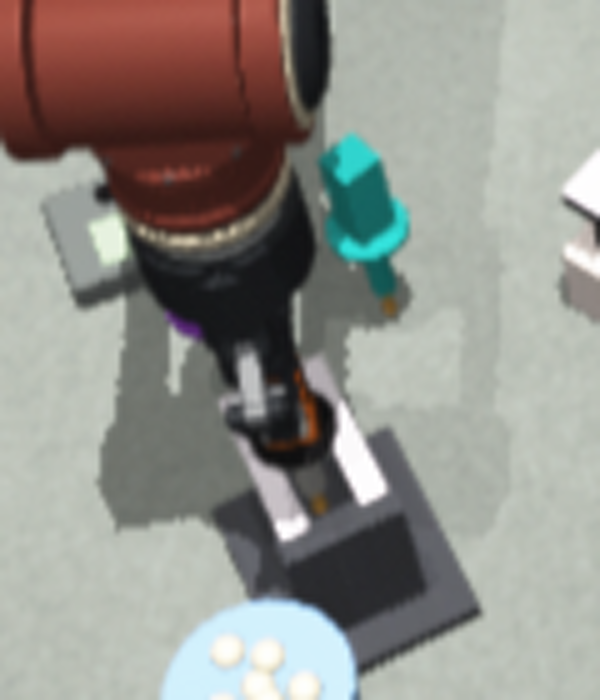

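Same view as when first lifted (shaft between the prongs at crop (315,480)). Lowering onto the prongs by feel.

```bash
python3 -m crank '[[[0,0,-0.001,0],[0,0,-0.002,0],[0,0,-0.003,0],[0,0,-0.003,0]]]'; python3 -m crank '[[[0,0,-0.0006,0],[0,0,-0.0012,0],[0,0,-0.0012,0],[0,0,-0.0012,0]]]'
```

```text
t: 26.6
tool_pos: [0.4972, -0.3369, 0.124]
tool_rot: [1.616, 0.882, -1.616]
contact_force: [0.4, -0.1, -2.4]
opening: 0.0233
t: 26.93
tool_pos: [0.4971, -0.3369, 0.1226]
tool_rot: [1.616, 0.882, -1.616]
contact_force: [0.3, -0.8, -3.0]
opening: 0.0235
```

```bash
python3 -m crank '[[[0,0,-0.0006,0],[0,0,-0.001,0],[0,0,-0.001,0],[0,0,-0.001,0]]]'; python3 -m crank '[[[0,0,-0.0005,0],[0,0,-0.001,0],[0,0,-0.001,0],[0,0,-0.001,0]]]'
```

```text
t: 27.27
tool_pos: [0.4972, -0.3369, 0.1225]
tool_rot: [1.616, 0.882, -1.616]
contact_force: [-3.3, 3.0, 5.5]
opening: 0.0232
t: 27.6
tool_pos: [0.4972, -0.337, 0.1225]
tool_rot: [1.616, 0.882, -1.616]
contact_force: [-5.5, 2.7, 10.4]
opening: 0.0232
```

```bash
python3 -m crank '[[[0,0,0.0012,0],[0,0,0.0012,0]]]'; python3 -m crank '[[[0,0,0,0],[0,0,0,0],[0,0,0,0],[0,0,0,0],[0,0,0,0]]]' 0.75; python3 -m crank '[[[0,0,0.01,0],[0,0,0.03,0],[0,0,0.06,0],[0,0,0.09,0],[0,0,0.12,0]]]'; python3 -m crank '[[[-0.02,0.02,0.01,0],[-0.045,0.045,0.01,0],[-0.07,0.08,0.01,0],[-0.07,0.12,0.01,0],[-0.07,0.16,0.01,0]]]';  python3 -c "
from h import *
snap('scene','s17'); crop('s17',150,200,270,330,5,'c17'); snap('top','t17');crop('t17',425,170,460,210,14,'c17t'); o=get_obs(); print(o['tool_pos'],o['contact_force'],o['t'])"
```

```text
t: 27.77
tool_pos: [0.4973, -0.3371, 0.1225]
tool_rot: [1.616, 0.882, -1.616]
contact_force: [-3.1, 2.2, 6.0]
opening: 0.0237
t: 28.18
tool_pos: [0.4971, -0.3368, 0.1213]
tool_rot: [1.616, 0.883, -1.616]
contact_force: [-0.4, 0.6, -0.2]
opening: 0.0642
t: 28.6
tool_pos: [0.497, -0.3367, 0.2436]
tool_rot: [1.616, 0.882, -1.616]
contact_force: [1.0, 0.5, 0.3]
opening: 0.064
t: 29.02
tool_pos: [0.426, -0.1759, 0.2526]
tool_rot: [1.619, 0.879, -1.617]
contact_force: [0.3, 0.3, 0.8]
opening: 0.064
[ 0.42696498 -0.172893    0.25283154] [ 0.29397024 -0.33960083  0.59320427] 29.1167
```

View pics/c17.png

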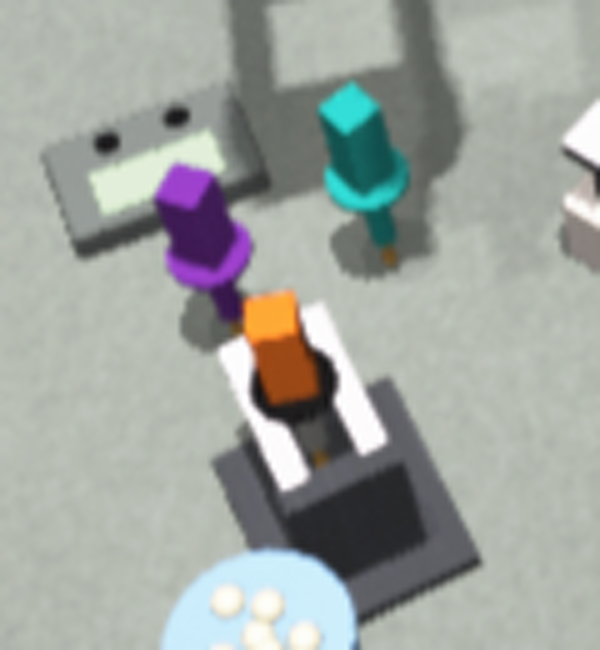

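View pics/t17.png

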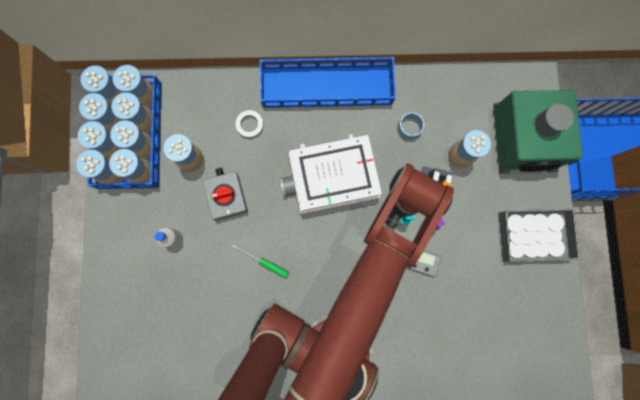

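View pics/s17.png

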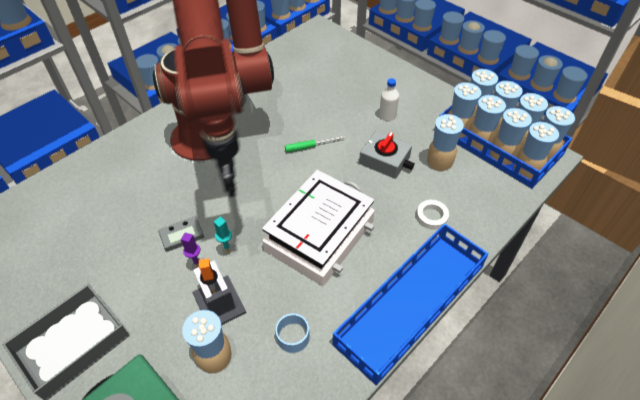

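The probe hangs in its stand at scene pixel (208,270), exactly as at the start. The handle's pointer is at the green mark, around (388,143), and the bystanders haven't moved. I'll let the arm settle, then hand in.

```bash
python3 -m crank '[[[0,0,0,0],[0,0,0,0],[0,0,0,0],[0,0,0,0]]]'; python3 -c "
from h import *
d0=np.load('/tmp/scene0.npz'); z=np.load('/tmp/s17.npz')
print('probe/stand diff px',(abs(d0['im'][245:320,185:245].astype(int)-z['im'][245:320,185:245]).max(-1)>60).sum())
print(finish_job())"
```

```text
t: 29.45
tool_pos: [0.4271, -0.1778, 0.2518]
tool_rot: [1.617, 0.882, -1.618]
contact_force: [0.4, -0.2, 1.3]
opening: 0.064
probe/stand diff px 58
the job is handed in; nothing more can be done
None
```

I did the whole job and handed it in at about 29.5 s of the 72 s allowed. `finish_job` reports no verdict, so the checks below are my own.

- **Handle:** I turned it about 91° clockwise until it met the end stop, with about 1 N m at the wrist. The last pictures show the white pointer at the green mark.
- **Seam:** I felt the channel floor within about 1 mm of the depth estimate, then guided the probe at about 2 cm/s from the green marks, round the corner, to the red marks. Pressing force at the readings was about 1.5–3 N, going by a force sensor with roughly 0.5 N noise. The seven pictures taken along the way all show the brass tip in the channel.
- **Probe:** I felt it seat on the prongs at the same tool height as when I picked it up, pressing about 12 N before I eased off and released. The last scene picture shows it upright in the stand, almost as at the start; 58 pixels in the stand area differ.
- **Bystanders and arm:** None of the bystanders looks moved in the last scene picture, though I did not measure them. The arm stood clear with near-zero force.

Two readings disagreed:
- **Handle position:** it lay about 4 mm further left in y than the overhead camera put it. The grip pulled about 15 N sideways until I shifted the tool by 4 mm.
- **Filter box position:** the two cameras put it about 3 mm apart. I used the average and checked it against the tip seen in the channel.

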